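Dip the probe through the beaker series, hang it back and cover the beakers

TASK

Take the dip probe off its fork stand and, keeping it upright in the gripper, dip its tip well down (over half the depth) for about two seconds first into the steel rinse pot, then into every white beaker in turn from the robot's left (+y) to its right, and once more into the rinse pot. Then hang the probe back in the fork by its collar, and close every beaker with one of the aluminium covers so that it sits seated and level, the beakers left standing on the bench. A spare cover is not needed; leave the bottle, the tip box and the tube rack alone.

Things in the scene. Friction and masses are not known exactly. Their poses are not given: they have to be found in the camera images.
- stand: Fixed fork stand: grey base plate 150 x 110 x 12 mm, a steel post at x = +75 mm and on it a level fork of two parallel steel prongs reaching along the stand's own -x. Origin on the bench straight below the hanging place, z up. Nothing of it is higher than 180 mm above the bench.
- hang (a point): Hanging place: midway between the prongs, level with their top face, 170 mm above the bench, 75 mm from the post. Axes as the stand's. Prongs: each 8 mm wide, 24 mm gap between them, free ends 33 mm towards -x, each with an upturned lip 6 mm thick and 10 mm high at its end. The fork is open on top and at its -x end.
- probe: Loose upright dip probe, 188 mm, about 140 g, hung by its collar on the prongs, tip 40 mm above the bench. Origin: centre of the lower tip; z runs up to the handle. Steel shaft 14 mm dia., z 0 to 130 mm; collar 48 mm dia., z 130 to 138; round handle 22 mm dia., z 138 to 188. To free it, raise the collar over the lips, then move along the stand's -x.
- beaker1: White open straight plastic beaker, loose, standing on the bench: outer dia. 80 mm, height 90 mm, wall 4 mm, floor 6 mm thick, about 300 g. Origin: centre of its underside, z up. Two to four beakers are present (absent ones read None) in a row across the bench, numbered from the robot's left (+y) to its right (-y).
- cover1: Loose aluminium cover, lying knob up; all four alike, about 70 g. Plug below (64 mm dia. tapering to 60, 6 mm high) fits inside a rim with 4 mm play all round; disc above it 80 mm dia., 5 mm thick; round knob 22 mm dia. rises 32 mm above the disc (26 mm dia. at its last 2 mm). Origin: centre of the plug's underside, z up; seated it lies 84 mm above the beaker's origin.
- beaker2: Beaker of the same kind as beaker1, next ones to the right; may be absent. Origin: centre of its underside, z up.
- cover2: Cover of the same kind as cover1; any cover fits any beaker. Origin: centre of the plug's underside, z up.
- beaker3: Beaker of the same kind as beaker1, next ones to the right; may be absent. Origin: centre of its underside, z up.
- cover3: Cover of the same kind as cover1; any cover fits any beaker. Origin: centre of the plug's underside, z up.
- beaker4: Beaker of the same kind as beaker1, next ones to the right; may be absent. Origin: centre of its underside, z up.
- cover4: Cover of the same kind as cover1; any cover fits any beaker. Origin: centre of the plug's underside, z up.
- rinse: Fixed open steel rinse pot with two small side lugs, to the robot's right of the beakers: outer diameter 84 mm at the foot, 100 mm at the rim, height 75 mm, wall 3 mm, floor 6 mm thick. Origin: centre of its underside, z up. It gets no cover.
- reagent: Bystander: amber bottle, 72 mm diameter, 130 mm tall. Origin at the centre of its underside.
- tipbox: Bystander: clear tip box with a blue lid, 122 x 87 x 67 mm. Origin at the centre of its underside.
- tuberack: Bystander: white rack with five tubes, 70 x 200 x 104 mm. Origin at the centre of its underside.
Not all that is in view belongs to the job. Leave any black, red or turquoise look-alike of the cover4 alone.

How it is judged:
By the outcome, as a careful person would: the job done as asked, in the order asked, and still so for the second after the job is handed in, with the robot touching nothing.
Of beaker1, beaker2, beaker3, beaker4 only 2 to 4 are there at a start; the rules pass over those that are not, and their reading is None.
At some moment in a run one of beaker1, beaker2, beaker3, beaker4, cover1, cover2, cover3, cover4 may be knocked a few centimetres aside while the robot is not near it.
Once in a run the grip may slacken for a moment while it holds something.
It also fails if it takes over 210 s, if anything falls off the work surface, if the arm or the gripper's body presses on something with over 40 N, if the wrist force passes 120 N, or if a joint passes its speed limit or range.

ROBOT

A 6-joint arm with a two-finger parallel gripper is mounted at the origin on the work surface. World frame = base frame: x ahead of the robot, y to its left, z up, the work surface at z = 0. Lengths are in m, angles in rad, forces in N, time in s.
With the tool pointing down it reaches from about 0.35 to 0.775 m from the base axis. Payload 5.5 kg.
Tool frame: the origin (TCP) lies midway between the tips of the shut fingers; the grasp point (between the pads) lies 19 mm behind it; z points along the fingers, y is the line along which they close (so a half turn about z gives the same grasp; the last joint's range is limited). The gripper opens to 85 mm and grips with 20 to 120 N. Pads are 22 mm wide; open, the fingers measure 114 mm over their backs; the gripper's body (76 mm by 85 mm) begins 54 mm behind the grasp point. The pads swing forward as they close: fully open they stand 13 mm farther back than shut.
Start: joints at [1.159, 0.313, 0.046, 1.304, 0, 1.431], TCP at [0.154, 0.554, 0.231] pointing down, gripper open.
Joint ranges: [-2.76, 2.76], [-0.86, 1.69], [-1.03, 1.26], [-2.2, 2.34], [-1.47, 1.5], [-3.14, 3.14]. Speed limits (rad/s): [2.57, 2.57, 3.14, 3.14, 3.14, 3.14].

INTERFACE

Orientations are given as a rotation vector (axis times angle).
In Python, from rig import manip, capture, order gives the robot as it stands. The module is installed in compiled form; this text tells all that it offers.
- The arm moves only by the tool drive_tool, never from a script. Its argument "commands" is a list that holds one entry, the list of rows, each a list of 7 numbers: the shift along the tool's x, y, z in units of 25 mm (1.0 is 25 mm), then the turn, a rotation vector about the tool's x, y, z in rad, then the opening, from 0 (shut) to 1 (fully open). A call has 1 to 20 rows; each row is the pose to reach, as a shift and turn from the pose commanded when the call began, along the tool's axes at that moment; what a row does not reach only later rows make up. A row lasts 1/12 s, in which the tool goes at most 41.7 mm and 7.16 degrees, less where a joint would pass 70% of its speed; a pose out of reach is approached as far as the arm can. A call with a gripper value outside its range is refused whole. The fingers move at their own pace and stop on an object; "grip_force" is the grip in N (left out, the last holds). Time passes only in rows, so rows that repeat a pose let the fingers close. It gives the time, the measured TCP pose, the force, the opening and the grip force at its end, in the units of the state.
- manip.get_state(): the state, without advancing time (a new reading comes with each control period).
- capture(name): name is "scene" or "top" or "wrist"; returns a dict with "color" (420x560x3 uint8, blue, green, red), "mtx" (3x3 intrinsics, pixels), "dist_coeffs" ([k1, k2, p1, p2, k3] as OpenCV has them; the pictures are not rectified), "origin" and "attitude" of the camera in the world. Camera axes: x right, y down, z forward; pixel columns grow to the right and rows downward; lengths in m; the calibration is good to about 2 mm. A picture is of the moment at which its call begins. There is no depth.
- order.hand_in(): hands the job in; it is judged then, once.
The state is a dict: "t": time; "joint_pos": joint angles; "joint_vel": joint speeds; "effort": joint torques, N m; "eef_pos": TCP position; "tool_rot": TCP orientation; "force": force on the tool from outside, world axes, zero at the start; "moment": the same for the moment, N m; "gripper_width": finger opening in m; "grasp_force": force on a finger pad.
Only numpy, scipy, OpenCV 4.12 (cv2) and the standard library are available. Lean on these libraries where they do the work, as an engineer would, in place of code of your own. Each camera call takes 0.05 s, during which the arm holds its last target. There are 200 camera calls.

## Working session

There is one attempt and no reset: what is moved stays moved. The work goes in short steps, Python scripts to look and compute and a tool call to move; the robot and the scene stay as the last step left them, time stands still between calls to the robot, and variables do not carry over. Pictures are saved under pics/ and viewed, at most 14 in all, crops included, and the job is handed in when it is done.

Besides the shell and the picture viewer there is one more tool, called in YAML: its name, and indented under it one key for each argument. drive_tool: Moves the arm, as the interface text tells. Its arguments: {"type":"object","properties":{"commands":{"type":"array"},"grip_force":{"type":"number"}},"required":["commands"]}

```bash
mkdir -p pics; cat > h.py <<'E'
import numpy as np, cv2
from scipy.spatial.transform import Rotation as R
from rig import manip, capture, order
def att(c):
    a=np.array(c["attitude"],float)
    if a.shape==(3,3): return a
    return (R.from_rotvec(a) if a.size==3 else R.from_quat(a)).as_matrix()
def ray(c,uv):
    p=cv2.undistortPoints(np.array([[uv]],float),np.array(c["mtx"]),np.array(c["dist_coeffs"]))[0,0]
    return np.array(c["origin"]),att(c)@np.array([p[0],p[1],1.])
def onz(c,uv,z):
    o,d=ray(c,uv); return o+d*(z-o[2])/d[2]
def proj(c,P):
    A=att(c).T; rv=cv2.Rodrigues(A)[0]; t=-A@np.array(c["origin"])
    return cv2.projectPoints(np.array(P,float).reshape(-1,1,3),rv,t,np.array(c["mtx"]),np.array(c["dist_coeffs"]))[0][:,0]
def tri(l):
    # least squares meeting point of rays
    M=np.zeros((3,3));b=np.zeros(3)
    for c,uv in l:
        o,d=ray(c,uv);d=d/np.linalg.norm(d);Q=np.eye(3)-np.outer(d,d);M+=Q;b+=Q@o
    return np.linalg.solve(M,b)
E
python3 - <<'E'
from h import *
import pickle
for n in ["scene","top","wrist"]:
    c=capture(n); cv2.imwrite(f"pics/{n}0.png",c["color"]); pickle.dump(c,open(n+"0.pkl","wb"))
    print(n,np.array(c["mtx"]).round(1).tolist(),np.round(c["dist_coeffs"],3),np.round(c["origin"],3),np.array(c["attitude"]).round(3).tolist())
print(manip.get_state())
E
```

```text
scene [[500.0, 0.0, 278.4], [0.0, 500.0, 212.3], [0.0, 0.0, 1.0]] [0.055 0.    0.    0.    0.   ] [1.361 0.625 1.248] [-1.151, -2.363, 0.962]
top [[510.4, 0.0, 280.2], [0.0, 510.4, 204.2], [0.0, 0.0, 1.0]] [-0.168  0.     0.     0.     0.   ] [ 0.369 -0.033  1.483] [-2.183, 2.181, -0.083]
wrist [[356.8, 0.0, 280.0], [0.0, 356.8, 208.4], [0.0, 0.0, 1.0]] [-0.084  0.     0.     0.     0.   ] [0.09  0.571 0.373] [2.326, 1.768, 0.233]
{'t': 0.15, 'joint_pos': array([1.15937948e+00, 3.13841558e-01, 4.52415615e-02, 1.30361221e+00,
       1.96350471e-05, 1.43123188e+00]), 'joint_vel': array([-0.00016944, -0.00111082,  0.00337999,  0.0001582 , -0.00112245,
        0.00060433]), 'effort': array([ 1.71443753e-03, -4.81065130e+01,  2.98815662e+01,  1.39156199e-02,
       -1.22774240e-04, -5.88530355e-06]), 'eef_pos': array([0.15422473, 0.55353024, 0.23060661]), 'tool_rot': array([-4.25656192e-01, -3.11221435e+00,  2.13153130e-03]), 'force': array([ 0.48089079, -0.59300992,  0.09315469]), 'moment': array([-0.00040243,  0.00625635,  0.05964645]), 'grasp_force': 0.0, 'gripper_width': 0.0852070436301775}
```

View pics/scene0.png

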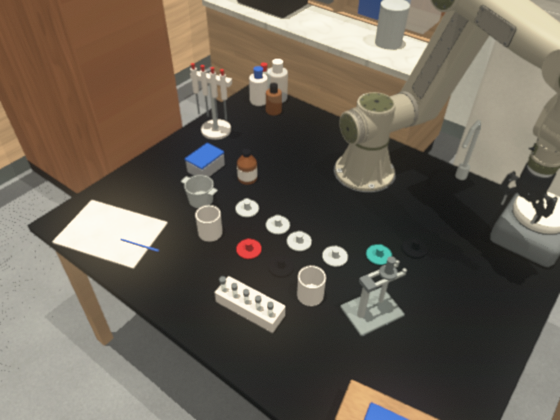

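View pics/top0.png

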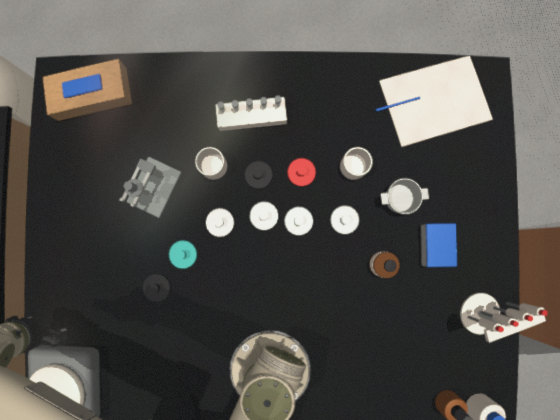

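The scene view has two white beakers at (208,223) and (311,286), matching top (357,163) and (211,163). Four aluminium covers lie at top (219,222), (264,215), (298,221) and (345,219). The look-alikes to leave alone are turquoise (182,254), black (156,288) and (258,174), and red (301,172). The rinse pot with lugs is at top (405,197), and the stand with the probe is at about (150,187). Next I'll enlarge the stand.

```bash
python3 - <<'E'
from h import *
import pickle
T=pickle.load(open("top0.pkl","rb"));S=pickle.load(open("scene0.pkl","rb"))
a=cv2.resize(T["color"][145:225,110:190],(400,400),interpolation=cv2.INTER_CUBIC)
b=cv2.resize(S["color"][245:335,335:425],(400,400),interpolation=cv2.INTER_CUBIC)
cv2.imwrite("pics/stand.png",np.hstack([a,b]))
a=cv2.resize(T["color"][130:245,190:440],(800,368),interpolation=cv2.INTER_CUBIC)
cv2.imwrite("pics/row.png",a)
# masks
for n,c in (("top",T),("scene",S)):
    hsv=cv2.cvtColor(c["color"],cv2.COLOR_BGR2HSV)
    m=((hsv[...,2]>120)&(hsv[...,1]<70)).astype(np.uint8)
    cs,_=cv2.findContours(m,cv2.RETR_EXTERNAL,cv2.CHAIN_APPROX_NONE)
    for k in cs:
        A=cv2.contourArea(k)
        if 100<A<4000 and len(k)>5:
            e=cv2.fitEllipse(k); x=cv2.boundingRect(k)
            if n=="top" and x[1]<290 and x[1]>60 or n=="scene" and 150<x[1]<340: print(n,A,np.round(e[0],1),np.round(e[1],1),x,onz(c,e[0],0.011)[:2].round(3),onz(c,e[0],0.09)[:2].round(3))
E
```

```text
top 599.0 [219.5 222.1] [27.3 28. ] (206, 208, 28, 29) [0.43  0.143] [0.427 0.134]
top 603.5 [298.3 220.5] [27.6 27.9] (284, 207, 29, 28) [ 0.435 -0.085] [ 0.431 -0.082]
top 598.0 [344.5 219.4] [27.5 27.7] (331, 206, 28, 28) [ 0.438 -0.219] [ 0.435 -0.209]
top 599.5 [263.5 215.4] [27.5 27.8] (250, 202, 28, 28) [0.45  0.016] [0.445 0.013]
top 1074.0 [404.5 195.8] [33.1 43.5] (381, 178, 48, 36) [ 0.507 -0.396] [ 0.5   -0.377]
top 1281.5 [150.2 186.2] [45.7 54.7] (120, 157, 60, 60) [0.535 0.349] [0.526 0.328]
top 715.5 [356.3 162.1] [28.4 32.3] (341, 147, 32, 31) [ 0.606 -0.255] [ 0.593 -0.243]
top 679.5 [209.9 161.6] [28.3 30.9] (195, 147, 31, 31) [0.607 0.173] [0.594 0.162]
top 1730.5 [250.2 112.5] [28.4 86.6] (215, 96, 72, 34) [0.754 0.056] [0.733 0.052]
scene 3494.0 [538.1 381.2] [ 43.7 144.9] (501, 294, 59, 126) [0.459 0.787] [0.517 0.776]
scene 1356.5 [370.3 311. ] [38.9 53.2] (341, 287, 63, 48) [0.544 0.342] [0.596 0.36 ]
scene 1982.0 [250.5 303.4] [32.5 84.1] (214, 276, 72, 56) [0.739 0.052] [0.779 0.089]
scene 947.5 [112.7 309.4] [25.8 67.3] (87, 276, 48, 56) [ 0.999 -0.248] [ 
[... 359 characters left out ...]
 330.0 [277.5 224.3] [18.1 23.4] (266, 215, 24, 19) [ 0.438 -0.081] [ 0.497 -0.036]
scene 587.0 [533. 229.] [21.1 64.6] (503, 206, 57, 46) [-0.074  0.601] [0.017 0.603]
scene 306.0 [246.7 207.5] [17.5 22.6] (235, 198, 24, 19) [ 0.442 -0.215] [ 0.5   -0.162]
scene 1408.0 [203.9 205.4] [28.1 78.7] (181, 174, 41, 67) [ 0.527 -0.34 ] [ 0.58  -0.278]
scene 1142.0 [538.5 197.5] [46.3 71.3] (512, 169, 48, 65) [-0.239  0.565] [-0.137  0.569]
scene 126.5 [ 13.5 179.8] [ 4.4 41.3] (0, 169, 32, 21) [ 0.856 -0.969] [ 0.889 -0.867]
scene 150.0 [246.8 174.3] [13.1 20. ] (237, 168, 20, 14) [ 0.307 -0.329] [ 0.374 -0.268]
scene 845.0 [363.9 168.9] [37.7 53.5] (335, 152, 60, 38) [ 0.007 -0.001] [0.094 0.039]
```

View pics/stand.png

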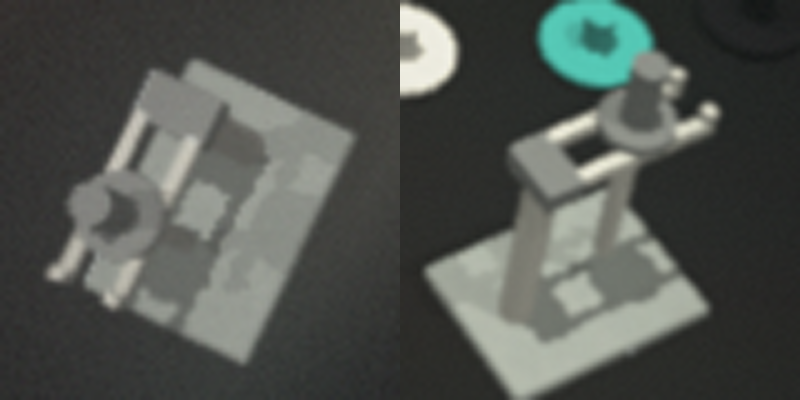

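View pics/row.png

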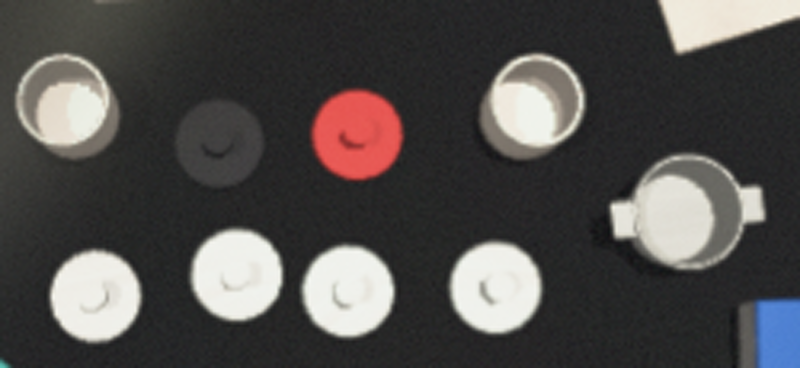

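The stand crop shows the probe handle top at top (127.6,185.6) and scene (391.3,259.6), with the fork's open end pointing to the robot's left and back. The row crop confirms two white beakers, four aluminium covers, and black and red look-alikes between the beakers.

```bash
python3 - <<'E'
from h import *
import pickle
T=pickle.load(open("top0.pkl","rb"));S=pickle.load(open("scene0.pkl","rb"))
print("handle top",tri([(T,(127.6,185.6)),(S,(391.3,259.6))]).round(4), onz(T,(127.6,185.6),.228).round(4),onz(S,(391.3,259.6),.228).round(4))
f=[onz(T,(110+x/5,145+y/5),.18)[:2] for x,y in ((60,270),(112,300))]; g=[onz(T,(110+x/5,145+y/5),.17)[:2] for x,y in ((122,145),(180,178))]
print("collar",onz(T,(133,187.6),.178).round(4),"lips",np.round(f,4),"prong far",np.round(g,4))
d=(np.mean(g,0)-np.mean(f,0));print("dir",d,np.degrees(np.arctan2(d[1],d[0])))
for n,uv,z in(("b1",(209.7,161.2),.09),("b2",(358.1,161.3),.09),("rinse",(404.7,195.6),.075)): print(n,onz(T,uv,z).round(4))
E
```

```text
handle top [0.5121 0.3527 0.2236] [0.5119 0.3509 0.228 ] [0.5154 0.3544 0.228 ]
collar [0.5123 0.3515 0.178 ] lips [[0.4822 0.3797]
 [0.4666 0.3514]] prong far [[0.5491 0.3511]
 [0.5315 0.3193]]
dir [ 0.06593506 -0.03033752] -24.707730978440214
b1 [0.5952 0.1627 0.09  ]
b2 [ 0.5955 -0.2482  0.09  ]
rinse [ 0.5018 -0.381   0.075 ]
```

drive_tool:
  commands:
    - [[0, 0, -2, 0, 0, -0.1, 1], [0, 0, -4, 0, 0, -0.2, 1], [0, 0, -4, 0, 0, -0.272, 1], [0, 0, -4, 0, 0, -0.272, 1], [0, 0, -4, 0, 0, -0.272, 1]]

```text
t: 0.57
eef_pos: [0.1546, 0.5545, 0.3323]
tool_rot: [0.001, 3.141, 0.004]
force: [-0.0, 0.8, -0.0]
gripper_width: 0.0853
grasp_force: 0.0
```

drive_tool:
  commands:
    - [[-12.2, -8.1, 0, 0, 0, 0, 1], [-12.2, -8.1, 0, 0, 0, 0, 1], [-12.2, -8.1, 0, 0, 0, 0, 1], [-12.2, -8.1, 0, 0, 0, 0, 1], [-12.2, -8.1, 0, 0, 0, 0, 1], [-12.2, -8.1, 0, 0, 0, 0, 1], [-12.2, -8.1, 0, 0, 0, 0, 1], [-12.2, -8.1, 0, 0, 0, 0, 1], [-12.2, -8.1, 0, 0, 0, 0, 1], [-12.2, -8.1, 0, 0, 0, 0, 1], [-12.2, -8.1, 0, 0, 0, 0, 1], [-12.2, -8.1, 0, 0, 0, 0, 1], [-12.2, -8.1, 0, 0, 0, 0, 1], [-12.2, -8.1, 0, 0, 0, 0, 1]]

```text
t: 1.73
eef_pos: [0.4582, 0.3523, 0.3311]
tool_rot: [0.003, -3.141, 0.0]
force: [0.4, 0.6, 0.5]
gripper_width: 0.0853
grasp_force: 0.0
```

```bash
python3 - <<'E'
from h import *
import pickle
c=capture("wrist"); pickle.dump(c,open("w1.pkl","wb")); cv2.imwrite("pics/w1.png",c["color"]); print(c["origin"],manip.get_state()["eef_pos"], proj(c,[[.512,.352,.226],[.512,.352,.178]]))
E
```

```text
[0.3919403  0.35172228 0.47366978] [0.45826414 0.35233638 0.33135595] [[279.73197728 276.06655118]
 [279.740468   252.207995  ]]
```

View pics/w1.png

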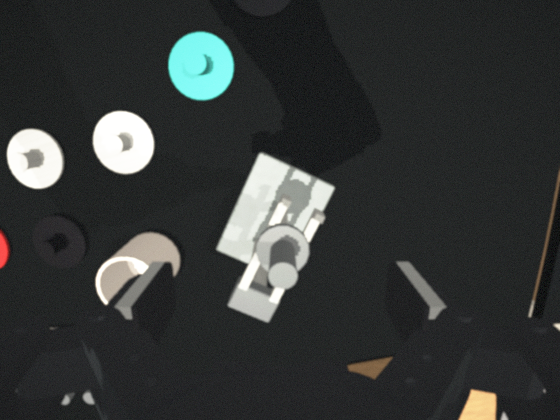

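The wrist view shows the handle top at (283,272), the collar centre at about (282,249), the lip ends at (286,203) and (320,216), and the post block at about (262,290).

```bash
python3 - <<'E'
from h import *
import pickle
c=pickle.load(open("w1.pkl","rb"));T=pickle.load(open("top0.pkl","rb"));S=pickle.load(open("scene0.pkl","rb"))
print("tri handle",tri([(c,(283,272)),(T,(127.6,185.6)),(S,(391.3,259.6))]).round(4),tri([(c,(283,272)),(S,(391.3,259.6))]).round(4),onz(c,(283,272),.228).round(4),"collar",onz(c,(282,249),.178).round(4))
a,b=[onz(c,p,.18) for p in((286,203),(320,216))]; print("lips",a.round(4),b.round(4),np.linalg.norm(a-b))
# prong edges: straight bright segments near fork
a2,b2=[onz(c,p,.17) for p in((247,285),(278,297))]; d=((a2+b2)-(a+b))[:2]/2;print("far",a2,b2,d,np.degrees(np.arctan2(d[1],d[0])))
p=onz(c,(261,154),.012),onz(c,(334,187),.012),onz(c,(217,248),.012); print("plate",np.round(p,4)); e=p[1]-p[0]; print("short edge",np.linalg.norm(e),np.degrees(np.arctan2(-e[0],e[1])),"long",np.linalg.norm(p[2]-p[0]),np.degrees(np.arctan2((p[2]-p[0])[1],(p[2]-p[0])[0])))
E
```

```text
tri handle [0.5113 0.3534 0.2222] [0.5106 0.3537 0.2223] [0.5077 0.3544 0.228 ] collar [0.5089 0.354  0.178 ]
lips [0.4664 0.3572 0.18  ] [0.4778 0.3865 0.18  ] 0.031426532901226774
far [0.5485075  0.32131018 0.17      ] [0.56101831 0.35047477 0.17      ] [ 0.08268222 -0.03593933] -23.4930522545305
plate [[0.4438 0.3276 0.012 ]
 [0.4869 0.4236 0.012 ]
 [0.5735 0.2651 0.012 ]]
short edge 0.10525551647735865 -24.187064864468212 long 0.14398901734819292 -25.717562581196386
```

drive_tool:
  commands:
    - [[-2.05, 0.05, 0, 0, 0, 0, 1], [-2.05, 0.05, 1, 0, 0, 0, 1], [-2.05, 0.05, 2, 0, 0, 0, 1], [-2.05, 0.05, 3, 0, 0, 0, 1], [-2.05, 0.05, 4, 0, 0, 0, 1], [-2.05, 0.05, 5, 0, 0, 0, 1], [-2.05, 0.05, 5.6, 0, 0, 0, 1], [-2.05, 0.05, 5.6, 0, 0, 0, 1], [-2.05, 0.05, 5.6, 0, 0, 0, 1]]

```text
t: 2.53
eef_pos: [0.5095, 0.3532, 0.191]
tool_rot: [0.002, -3.14, 0.001]
force: [0.1, 0.0, 0.4]
gripper_width: 0.0855
grasp_force: 0.0
```

drive_tool:
  commands:
    - [[0, 0, 0, 0, 0, 0, 0.5], [0, 0, 0, 0, 0, 0, 0.3], [0, 0, 0, 0, 0, 0, 0.2], [0, 0, 0, 0, 0, 0, 0.1], [0, 0, 0, 0, 0, 0, 0], [0, 0, 0, 0, 0, 0, 0], [0, 0, 0, 0, 0, 0, 0], [0, 0, 0, 0, 0, 0, 0], [0, 0, 0, 0, 0, 0, 0], [0, 0, 0, 0, 0, 0, 0], [0, 0, 0, 0, 0, 0, 0], [0, 0, 0, 0, 0, 0, 0]]
  grip_force: 90

```text
t: 3.53
eef_pos: [0.5111, 0.3531, 0.1922]
tool_rot: [-0.0, 3.14, 0.002]
force: [-0.7, 0.9, 5.5]
gripper_width: 0.02
grasp_force: 87.8
```

drive_tool:
  commands:
    - [[0, 0, -0.3, 0, 0, 0, 0], [0, 0, -0.6, 0, 0, 0, 0], [0, 0, -0.9, 0, 0, 0, 0], [0, 0, -1.1, 0, 0, 0, 0], [0, 0, -1.1, 0, 0, 0, 0], [0.5, 0.23, -1.1, 0, 0, 0, 0], [1.1, 0.5, -1.1, 0, 0, 0, 0], [1.8, 0.82, -1.1, 0, 0, 0, 0], [2.5, 1.14, -1.1, 0, 0, 0, 0], [3.2, 1.46, -1.1, 0, 0, 0, 0], [3.6, 1.64, -1.1, 0, 0, 0, 0], [3.6, 1.64, -2, 0, 0, 0, 0], [3.6, 1.64, -3, 0, 0, 0, 0], [3.6, 1.64, -4, 0, 0, 0, 0], [3.6, 1.64, -4.4, 0, 0, 0, 0], [3.6, 1.64, -4.4, 0, 0, 0, 0], [3.6, 1.64, -4.4, 0, 0, 0, 0]]

```text
t: 4.95
eef_pos: [0.4205, 0.394, 0.3009]
tool_rot: [-0.001, 3.141, 0.0]
force: [0.3, 0.3, -2.6]
gripper_width: 0.0202
grasp_force: 88.2
```

```bash
python3 - <<'E'
from h import *
import pickle
s=manip.get_state();print(s["eef_pos"],s["force"],s["gripper_width"])
S=capture("scene");T=capture("top");pickle.dump((S,T),open("p1.pkl","wb"))
p=np.array(s["eef_pos"]);print(proj(S,[p,p-[0,0,.152],p+[0,0,.036]]))
x,y=proj(S,[p])[0].astype(int)
a=cv2.resize(S["color"][y-60:y+90,x-75:x+75],(400,400),interpolation=cv2.INTER_CUBIC)
x,y=300,190
b=cv2.resize(T["color"][130:245,190:440],(400,184)); 
cv2.imwrite("pics/p1.png",np.hstack([a,np.vstack([b,np.zeros((216,400,3),np.uint8)])]))
E
```

```text
[0.42047206 0.39396092 0.30089868] [ 0.31030311  0.33961849 -2.59222554] 0.020157735380273756
[[427.74764534 226.68724505]
 [415.73836185 263.68485856]
 [430.90857967 217.00021444]]
```

View pics/p1.png

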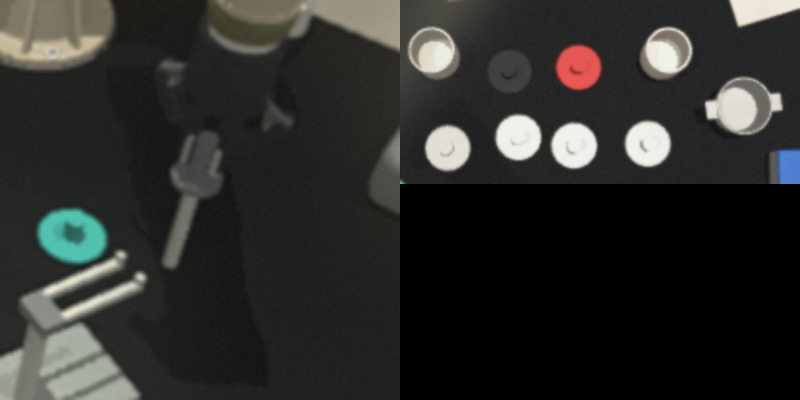

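The probe is free and hangs upright in the gripper, tip at about scene (416,266). The beakers and covers look unmoved.

drive_tool:
  commands:
    - [[0, -0.4, 0, 0, 0, 0, 0], [-0.1, -1.2, 0, 0, 0, 0, 0], [-0.2, -2.2, 0, 0, 0, 0, 0], [-0.3, -3.3, 0, 0, 0, 0, 0], [-0.4, -4.4, 0, 0, 0, 0, 0], [-0.6, -5.5, 0, 0, 0, 0, 0], [-0.7, -6.6, 0, 0, 0, 0, 0], [-0.8, -7.7, 0, 0, 0, 0, 0], [-0.9, -8.8, 0, 0, 0, 0, 0], [-1, -9.9, 0, 0, 0, 0, 0], [-1.1, -11, 0, 0, 0, 0, 0], [-1.3, -12.1, 0, 0, 0, 0, 0], [-1.4, -13.2, 0, 0, 0, 0, 0], [-1.5, -14.3, 0, 0, 0, 0, 0], [-1.6, -15.4, 0, 0, 0, 0, 0], [-1.7, -16.5, 0, 0, 0, 0, 0], [-1.8, -17.4, 0, 0, 0, 0, 0], [-1.9, -18.1, 0, 0, 0, 0, 0], [-1.9, -18.4, 0, 0, 0, 0, 0], [-1.9, -18.5, 0, 0, 0, 0, 0]]

```text
t: 6.72
eef_pos: [0.4674, -0.07, 0.3002]
tool_rot: [-0.004, -3.14, -0.001]
force: [0.9, 1.1, -1.4]
gripper_width: 0.0201
grasp_force: 88.3
```

drive_tool:
  commands:
    - [[-0.1, -0.4, 0, 0, 0, 0, 0], [-0.2, -1.2, 0, 0, 0, 0, 0], [-0.3, -2.2, 0, 0, 0, 0, 0], [-0.4, -3.3, 0, 0, 0, 0, 0], [-0.5, -4.4, 0, 0, 0, 0, 0], [-0.6, -5.5, 0, 0, 0, 0, 0], [-0.7, -6.6, 0, 0, 0, 0, 0], [-0.8, -7.7, 0, 0, 0, 0, 0], [-1, -8.8, 0, 0, 0, 0, 0], [-1.1, -9.9, 0, 0, 0, 0, 0], [-1.2, -10.9, 0, 0, 0, 0, 0], [-1.3, -11.8, 0, 0, 0, 0, 0], [-1.35, -12.3, 0, 0, 0, 0, 0], [-1.35, -12.5, 0, 0, 0, 0, 0], [-1.35, -12.5, 0, 0, 0, 0, 0], [-1.35, -12.5, 0, 0, 0, 0, 0]]

```text
t: 8.05
eef_pos: [0.5021, -0.3803, 0.301]
tool_rot: [0.001, -3.141, -0.002]
force: [0.7, -0.2, -0.8]
gripper_width: 0.0196
grasp_force: 88.1
```

```bash
python3 - <<'E'
from h import *
import pickle
s=manip.get_state();p=np.array(s["eef_pos"]);print(p,s["joint_pos"].round(2),s["gripper_width"])
S=capture("scene");T=capture("top");W=capture("wrist");pickle.dump((S,T,W),open("p2.pkl","wb"))
x,y=proj(S,[p])[0].astype(int)
a=cv2.resize(S["color"][y-40:y+110,x-75:x+75],(400,400),interpolation=cv2.INTER_CUBIC)
b=cv2.resize(W["color"],(400,300)); b=np.vstack([b,np.zeros((100,400,3),np.uint8)])
cv2.imwrite("pics/p2.png",np.hstack([a,b]))
E
```

```text
[ 0.50212371 -0.38034618  0.30095526] [-0.78  0.42  0.38  1.52  0.   -0.78] 0.019646062703985806
```

View pics/p2.png

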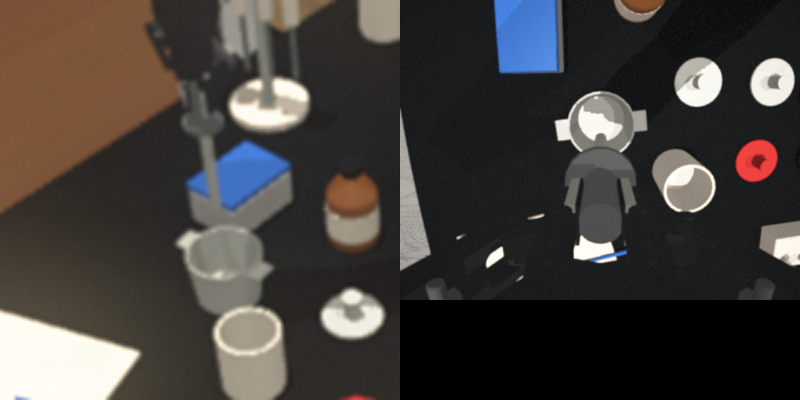

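The probe is upright above the rinse pot at (225,265) in the left crop. The two beakers look in place.

drive_tool:
  commands:
    - [[0, 0, 0.4, 0, 0, 0, 0], [0, 0, 1.1, 0, 0, 0, 0], [0, 0, 1.9, 0, 0, 0, 0], [0, 0, 2.7, 0, 0, 0, 0], [0, 0, 3.5, 0, 0, 0, 0], [0, 0, 4.3, 0, 0, 0, 0], [0, 0, 4.9, 0, 0, 0, 0], [0, 0, 5.1, 0, 0, 0, 0], [0, 0, 5.1, 0, 0, 0, 0], [0, 0, 5.1, 0, 0, 0, 0], [0, 0, 5.1, 0, 0, 0, 0], [0, 0, 5.1, 0, 0, 0, 0], [0, 0, 5.1, 0, 0, 0, 0], [0, 0, 5.1, 0, 0, 0, 0], [0, 0, 5.1, 0, 0, 0, 0], [0, 0, 5.1, 0, 0, 0, 0], [0, 0, 5.1, 0, 0, 0, 0], [0, 0, 5.1, 0, 0, 0, 0], [0, 0, 5.1, 0, 0, 0, 0], [0, 0, 5.1, 0, 0, 0, 0]]

```text
t: 9.87
eef_pos: [0.5021, -0.3812, 0.1737]
tool_rot: [0.0, -3.142, -0.0]
force: [-0.4, -0.2, -2.0]
gripper_width: 0.0195
grasp_force: 88.2
```

drive_tool:
  commands:
    - [[0, 0, 0, 0, 0, 0, 0], [0, 0, 0, 0, 0, 0, 0], [0, 0, 0, 0, 0, 0, 0], [0, 0, 0, 0, 0, 0, 0], [0, 0, 0, 0, 0, 0, 0], [0, 0, 0, 0, 0, 0, 0], [0, 0, 0, 0, 0, 0, 0], [0, 0, 0, 0, 0, 0, 0], [0, 0, 0, 0, 0, 0, 0], [0, 0, 0, 0, 0, 0, 0], [0, 0, 0, 0, 0, 0, 0], [0, 0, 0, 0, 0, 0, 0], [0, 0, 0, 0, 0, 0, 0]]

```text
t: 10.95
eef_pos: [0.5021, -0.3813, 0.1738]
tool_rot: [-0.0, 3.142, 0.0]
force: [0.2, 0.2, -1.0]
gripper_width: 0.0202
grasp_force: 88.2
```

drive_tool:
  commands:
    - [[0, 0, -0.4, 0, 0, 0, 0], [0, 0, -1.1, 0, 0, 0, 0], [0, 0, -1.9, 0, 0, 0, 0], [0, 0, -2.7, 0, 0, 0, 0], [0, 0, -3.5, 0, 0, 0, 0], [0, 0, -4.3, 0, 0, 0, 0], [0, 0, -4.9, 0, 0, 0, 0], [0, 0, -5.1, 0, 0, 0, 0], [0, 0, -5.1, 0, 0, 0, 0]]

```text
t: 11.7
eef_pos: [0.5027, -0.3818, 0.3035]
tool_rot: [-0.0, 3.139, -0.004]
force: [0.3, -0.3, -2.8]
gripper_width: 0.0197
grasp_force: 88.2
```

```bash
cat > look.py <<'E'
from h import *
def tops(c,rz=.09):
    "white rim/cover blobs in the top view: name guess, world"
    hsv=cv2.cvtColor(c["color"],cv2.COLOR_BGR2HSV)
    m=((hsv[...,2]>100)&(hsv[...,1]<70)).astype(np.uint8)
    cs,_=cv2.findContours(m,cv2.RETR_EXTERNAL,cv2.CHAIN_APPROX_NONE)
    for k in cs:
        x=cv2.boundingRect(k)
        if 130<x[1]<240 and 185<x[0]<440 and 200<cv2.contourArea(k)<1500:
            e=cv2.fitEllipse(k); print(x,np.round(e[0],1),np.round(e[1],1),"z11",onz(c,e[0],.011)[:2].round(4),"z90",onz(c,e[0],.09)[:2].round(4))
E
python3 - <<'E'
from look import *
s=manip.get_state();print(s["t"],s["eef_pos"],s["gripper_width"],s["force"])
tops(capture("top"))
E
```

```text
11.7 [ 0.50265654 -0.38183447  0.30351033] 0.019741255314834213 [ 0.26292424 -0.28787472 -2.82793275]
(205, 208, 29, 29) [219.3 222. ] [27.7 28.2] z11 [0.4301 0.1434] z90 [0.4269 0.1339]
(284, 206, 29, 30) [298.3 220.6] [28.2 28.3] z11 [ 0.4348 -0.0848] z90 [ 0.4312 -0.082 ]
(330, 205, 29, 29) [344.2 219.2] [27.5 28. ] z11 [ 0.4389 -0.2177] z90 [ 0.4352 -0.2078]
(249, 201, 29, 29) [263.5 215.3] [28.  28.2] z11 [0.4499 0.0156] z90 [0.4455 0.013 ]
(341, 147, 32, 32) [356.2 162.5] [29.  33.2] z11 [ 0.6049 -0.2547] z90 [ 0.5922 -0.2428]
(195, 146, 32, 33) [210.5 162.4] [29.  33.5] z11 [0.6044 0.1714] z90 [0.5918 0.1604]
```

drive_tool:
  commands:
    - [[-0.1, 0.4, 0, 0, 0, 0, 0], [-0.2, 1.2, 0, 0, 0, 0, 0], [-0.4, 2.2, 0, 0, 0, 0, 0], [-0.6, 3.3, 0, 0, 0, 0, 0], [-0.8, 4.5, 0, 0, 0, 0, 0], [-1, 5.7, 0, 0, 0, 0, 0], [-1.2, 6.9, 0, 0, 0, 0, 0], [-1.4, 8.1, 0, 0, 0, 0, 0], [-1.6, 9.3, 0, 0, 0, 0, 0], [-1.8, 10.5, 0, 0, 0, 0, 0], [-2, 11.7, 0, 0, 0, 0, 0], [-2.2, 12.9, 0, 0, 0, 0, 0], [-2.4, 14.1, 0, 0, 0, 0, 0], [-2.6, 15.3, 0, 0, 0, 0, 0], [-2.8, 16.5, 0, 0, 0, 0, 0], [-3, 17.7, 0, 0, 0, 0, 0], [-3.2, 18.9, 0, 0, 0, 0, 0], [-3.4, 20, 0, 0, 0, 0, 0], [-3.5, 20.7, 0, 0, 0, 0, 0], [-3.5, 20.8, 0, 0, 0, 0, 0]]

```text
t: 13.42
eef_pos: [0.5884, 0.1426, 0.2994]
tool_rot: [0.007, -3.139, -0.002]
force: [0.2, 0.1, -0.8]
gripper_width: 0.02
grasp_force: 88.2
```

drive_tool:
  commands:
    - [[-0.2, 1, 0, 0, 0, 0, 0], [-0.2, 1, 0, 0, 0, 0, 0], [-0.2, 1, 0, 0, 0, 0, 0], [-0.2, 1, 0, 0, 0, 0, 0], [-0.2, 1, 0, 0, 0, 0, 0]]

```text
t: 13.83
eef_pos: [0.594, 0.163, 0.3009]
tool_rot: [-0.001, -3.141, 0.001]
force: [0.4, -0.1, -2.0]
gripper_width: 0.0201
grasp_force: 88.4
```

```bash
python3 - <<'E'
from look import *
s=manip.get_state();p=s["eef_pos"];print(s["t"],p,s["tool_rot"],s["gripper_width"],s["force"])
tops(capture("top"));S=capture("scene");W=capture("wrist")
x,y=proj(S,[p])[0].astype(int)
a=cv2.resize(S["color"][y-40:y+110,x-75:x+75],(400,400),interpolation=cv2.INTER_CUBIC)
b=cv2.resize(W["color"],(400,300)); b=np.vstack([b,np.zeros((100,400,3),np.uint8)])
cv2.imwrite("pics/p3.png",np.hstack([a,b]))
E
```

```text
13.8333 [0.59401466 0.16295066 0.30088488] [-9.68750403e-04 -3.14058900e+00  5.77945800e-04] 0.02009704835504175 [ 0.41333139 -0.06710412 -2.01843604]
(209, 208, 25, 29) [220.7 221.8] [24.2 29. ] z11 [0.4309 0.1394] z90 [0.4275 0.1301]
(284, 207, 29, 28) [298.4 220.5] [27.7 28. ] z11 [ 0.435 -0.085] z90 [ 0.4314 -0.0823]
(330, 205, 29, 29) [344.4 219.4] [28.  28.2] z11 [ 0.4383 -0.2183] z90 [ 0.4346 -0.2084]
(250, 201, 28, 29) [263.6 215.3] [27.9 28.3] z11 [0.4499 0.0155] z90 [0.4455 0.0129]
(381, 178, 48, 36) [404.4 195.8] [33.6 44.1] z11 [ 0.5073 -0.3961] z90 [ 0.4999 -0.3766]
(341, 147, 32, 32) [356.2 162.5] [28.9 33.3] z11 [ 0.6048 -0.2546] z90 [ 0.5922 -0.2428]
```

View pics/p3.png

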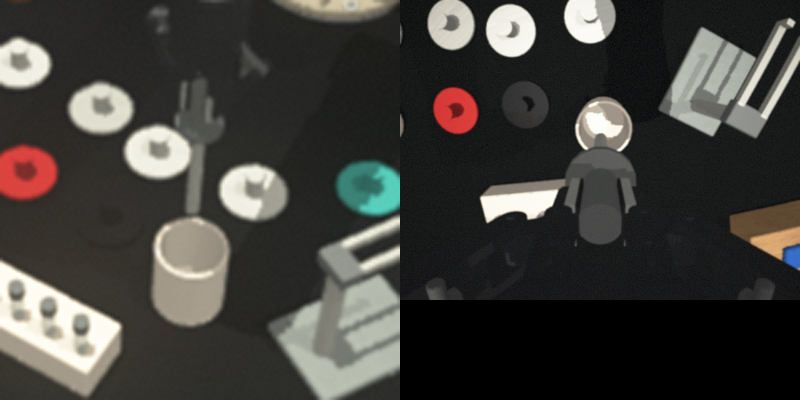

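The probe is upright above beaker1, whose rim is at about (192,248) in the left crop, and centred within a few mm.

drive_tool:
  commands:
    - [[0, 0, 0.4, 0, 0, 0, 0], [0, 0, 1.1, 0, 0, 0, 0], [0, 0, 1.9, 0, 0, 0, 0], [0, 0, 2.7, 0, 0, 0, 0], [0, 0, 3.5, 0, 0, 0, 0], [0, 0, 4.3, 0, 0, 0, 0], [0, 0, 4.9, 0, 0, 0, 0], [0, 0, 5.1, 0, 0, 0, 0], [0, 0, 5.1, 0, 0, 0, 0], [0, 0, 5.1, 0, 0, 0, 0], [0, 0, 5.1, 0, 0, 0, 0], [0, 0, 5.1, 0, 0, 0, 0], [0, 0, 5.1, 0, 0, 0, 0], [0, 0, 5.1, 0, 0, 0, 0], [0, 0, 5.1, 0, 0, 0, 0], [0, 0, 5.1, 0, 0, 0, 0], [0, 0, 5.1, 0, 0, 0, 0], [0, 0, 5.1, 0, 0, 0, 0], [0, 0, 5.1, 0, 0, 0, 0], [0, 0, 5.1, 0, 0, 0, 0]]

```text
t: 15.65
eef_pos: [0.5944, 0.1638, 0.1737]
tool_rot: [0.0, -3.141, -0.0]
force: [0.1, 0.1, -1.2]
gripper_width: 0.0198
grasp_force: 88.4
```

drive_tool:
  commands:
    - [[0, 0, 0, 0, 0, 0, 0], [0, 0, 0, 0, 0, 0, 0], [0, 0, 0, 0, 0, 0, 0], [0, 0, 0, 0, 0, 0, 0], [0, 0, 0, 0, 0, 0, 0], [0, 0, 0, 0, 0, 0, 0], [0, 0, 0, 0, 0, 0, 0], [0, 0, 0, 0, 0, 0, 0], [0, 0, 0, 0, 0, 0, 0], [0, 0, 0, 0, 0, 0, 0], [0, 0, 0, 0, 0, 0, 0], [0, 0, 0, 0, 0, 0, 0], [0, 0, 0, 0, 0, 0, 0]]

```text
t: 16.73
eef_pos: [0.5945, 0.1638, 0.1738]
tool_rot: [-0.0, 3.142, 0.0]
force: [0.1, 0.2, -2.1]
gripper_width: 0.0202
grasp_force: 88.4
```

drive_tool:
  commands:
    - [[0, 0, -0.4, 0, 0, 0, 0], [0, 0, -1.1, 0, 0, 0, 0], [0, 0, -1.9, 0, 0, 0, 0], [0, 0, -2.7, 0, 0, 0, 0], [0, 0, -3.5, 0, 0, 0, 0], [0, 0, -4.3, 0, 0, 0, 0], [0, 0, -4.9, 0, 0, 0, 0], [0, 0, -5.1, 0, 0, 0, 0], [0, 0, -5.1, 0, 0, 0, 0]]

```text
t: 17.48
eef_pos: [0.5953, 0.1639, 0.3035]
tool_rot: [-0.0, 3.138, 0.001]
force: [0.6, -0.4, -1.9]
gripper_width: 0.0202
grasp_force: 88.4
```

```bash
python3 - <<'E'
from look import *
s=manip.get_state();p=s["eef_pos"];print(s["t"],p,s["tool_rot"],s["gripper_width"],s["force"])
tops(capture("top"))
E
```

```text
17.4833 [0.59528678 0.163894   0.30353867] [-3.84015611e-04  3.13774375e+00  9.41328526e-04] 0.02016238753152396 [ 0.62474978 -0.38332601 -1.86055975]
(209, 208, 25, 29) [220.6 221.9] [24.5 28.9] z11 [0.4306 0.1398] z90 [0.4273 0.1305]
(284, 207, 29, 28) [298.4 220.5] [27.6 28. ] z11 [ 0.4349 -0.0851] z90 [ 0.4314 -0.0823]
(330, 205, 29, 29) [344.4 219.4] [27.9 28.3] z11 [ 0.4384 -0.2184] z90 [ 0.4346 -0.2085]
(250, 201, 28, 29) [263.6 215.3] [27.9 28.3] z11 [0.4499 0.0155] z90 [0.4455 0.0129]
(381, 178, 48, 36) [404.5 195.8] [33.6 44.1] z11 [ 0.5074 -0.3961] z90 [ 0.4999 -0.3767]
(341, 147, 32, 32) [356.2 162.5] [29.  33.2] z11 [ 0.6049 -0.2547] z90 [ 0.5922 -0.2428]
```

Next is beaker2 at (0.595,-0.248): dy = -0.411, which is -16.4 units.

drive_tool:
  commands:
    - [[0, -0.4, 0, 0, 0, 0, 0], [0, -1.2, 0, 0, 0, 0, 0], [0, -2.2, 0, 0, 0, 0, 0], [0, -3.3, 0, 0, 0, 0, 0], [0, -4.5, 0, 0, 0, 0, 0], [0, -5.7, 0, 0, 0, 0, 0], [0, -6.9, 0, 0, 0, 0, 0], [0, -8.1, 0, 0, 0, 0, 0], [0, -9.3, 0, 0, 0, 0, 0], [0, -10.5, 0, 0, 0, 0, 0], [0, -11.7, 0, 0, 0, 0, 0], [0, -12.9, 0, 0, 0, 0, 0], [0, -14.1, 0, 0, 0, 0, 0], [0, -15.2, 0, 0, 0, 0, 0], [0, -16, 0, 0, 0, 0, 0], [0, -16.4, 0, 0, 0, 0, 0], [0, -16.4, 0, 0, 0, 0, 0], [0, -16.4, 0, 0, 0, 0, 0], [0, -16.4, 0, 0, 0, 0, 0]]

```text
t: 19.12
eef_pos: [0.5943, -0.2451, 0.3009]
tool_rot: [0.002, -3.141, -0.002]
force: [-0.4, 0.3, -2.4]
gripper_width: 0.02
grasp_force: 88.4
```

```bash
python3 - <<'E'
from look import *
s=manip.get_state();p=s["eef_pos"];print(s["t"],p,s["tool_rot"],s["gripper_width"],s["force"])
tops(capture("top"));S=capture("scene");W=capture("wrist")
x,y=proj(S,[p])[0].astype(int)
a=cv2.resize(S["color"][y-40:y+110,x-75:x+75],(400,400),interpolation=cv2.INTER_CUBIC)
b=cv2.resize(W["color"],(400,300)); b=np.vstack([b,np.zeros((100,400,3),np.uint8)])
cv2.imwrite("pics/p4.png",np.hstack([a,b]))
E
```

```text
19.1167 [ 0.5943022  -0.24505085  0.30093049] [ 1.72282316e-03 -3.14081443e+00 -1.73795021e-03] 0.02002174946371753 [-0.43851279  0.2679939  -2.35814098]
(205, 208, 29, 29) [219.3 222.1] [28.  28.5] z11 [0.43   0.1435] z90 [0.4267 0.134 ]
(249, 201, 30, 30) [263.5 215.4] [28.6 28.7] z11 [0.4495 0.0156] z90 [0.4452 0.013 ]
(194, 146, 33, 34) [210.4 162.3] [29.6 34.4] z11 [0.6048 0.1718] z90 [0.5922 0.1608]
```

View pics/p4.png

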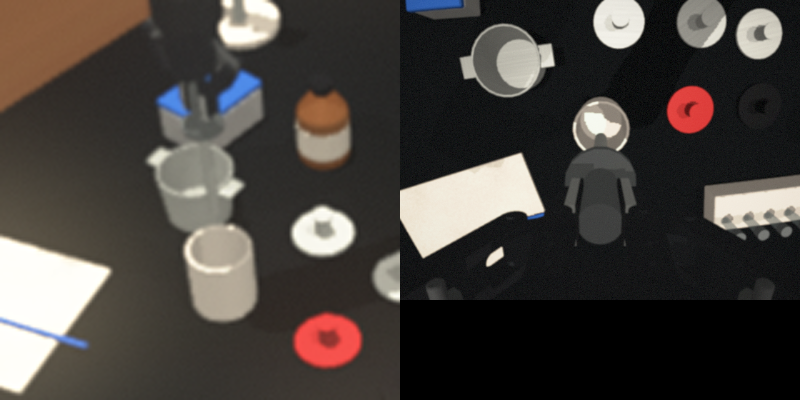

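Beaker2 is in place, its wrist-view rim at (600,127) centred under the probe.

drive_tool:
  commands:
    - [[0, 0, 0.4, 0, 0, 0, 0], [0, 0, 1.1, 0, 0, 0, 0], [0, 0, 1.9, 0, 0, 0, 0], [0, 0, 2.7, 0, 0, 0, 0], [0, 0, 3.5, 0, 0, 0, 0], [0, 0, 4.3, 0, 0, 0, 0], [0, 0, 4.9, 0, 0, 0, 0], [0, 0, 5.1, 0, 0, 0, 0], [0, 0, 5.1, 0, 0, 0, 0], [0, 0, 5.1, 0, 0, 0, 0], [0, 0, 5.1, 0, 0, 0, 0], [0, 0, 5.1, 0, 0, 0, 0], [0, 0, 5.1, 0, 0, 0, 0], [0, 0, 5.1, 0, 0, 0, 0], [0, 0, 5.1, 0, 0, 0, 0], [0, 0, 5.1, 0, 0, 0, 0], [0, 0, 5.1, 0, 0, 0, 0], [0, 0, 5.1, 0, 0, 0, 0], [0, 0, 5.1, 0, 0, 0, 0], [0, 0, 5.1, 0, 0, 0, 0]]

```text
t: 20.93
eef_pos: [0.5945, -0.2462, 0.1737]
tool_rot: [0.0, -3.142, -0.0]
force: [-0.3, -1.4, -1.7]
gripper_width: 0.02
grasp_force: 88.4
```

drive_tool:
  commands:
    - [[0, 0, 0, 0, 0, 0, 0], [0, 0, 0, 0, 0, 0, 0], [0, 0, 0, 0, 0, 0, 0], [0, 0, 0, 0, 0, 0, 0], [0, 0, 0, 0, 0, 0, 0], [0, 0, 0, 0, 0, 0, 0], [0, 0, 0, 0, 0, 0, 0], [0, 0, 0, 0, 0, 0, 0], [0, 0, 0, 0, 0, 0, 0], [0, 0, 0, 0, 0, 0, 0], [0, 0, 0, 0, 0, 0, 0], [0, 0, 0, 0, 0, 0, 0], [0, 0, 0, 0, 0, 0, 0]]

```text
t: 22.02
eef_pos: [0.5945, -0.2462, 0.1738]
tool_rot: [-0.0, 3.142, 0.0]
force: [0.4, -1.0, -0.7]
gripper_width: 0.0203
grasp_force: 88.4
```

drive_tool:
  commands:
    - [[0, 0, -0.4, 0, 0, 0, 0], [0, 0, -1.1, 0, 0, 0, 0], [0, 0, -1.9, 0, 0, 0, 0], [0, 0, -2.7, 0, 0, 0, 0], [0, 0, -3.5, 0, 0, 0, 0], [0, 0, -4.3, 0, 0, 0, 0], [0, 0, -4.9, 0, 0, 0, 0], [0, 0, -5.1, 0, 0, 0, 0], [0, 0, -5.1, 0, 0, 0, 0]]

```text
t: 22.77
eef_pos: [0.5952, -0.2466, 0.3036]
tool_rot: [-0.0, 3.138, -0.003]
force: [0.8, -0.6, -2.5]
gripper_width: 0.0202
grasp_force: 88.4
```

drive_tool:
  commands:
    - [[0.4, -0.6, 0, 0, 0, 0, 0], [1.1, -1.6, 0, 0, 0, 0, 0], [1.8, -2.6, 0, 0, 0, 0, 0], [2.5, -3.6, 0, 0, 0, 0, 0], [3.2, -4.6, 0, 0, 0, 0, 0], [3.6, -5.2, 0, 0, 0, 0, 0], [3.7, -5.4, 0, 0, 0, 0, 0], [3.7, -5.4, 0, 0, 0, 0, 0], [3.7, -5.4, 0, 0, 0, 0, 0]]

```text
t: 23.52
eef_pos: [0.502, -0.3808, 0.3003]
tool_rot: [-0.0, -3.141, -0.003]
force: [0.1, -0.0, -1.3]
gripper_width: 0.02
grasp_force: 88.4
```

drive_tool:
  commands:
    - [[0, 0, 0.4, 0, 0, 0, 0], [0, 0, 1.1, 0, 0, 0, 0], [0, 0, 1.9, 0, 0, 0, 0], [0, 0, 2.7, 0, 0, 0, 0], [0, 0, 3.5, 0, 0, 0, 0], [0, 0, 4.3, 0, 0, 0, 0], [0, 0, 4.9, 0, 0, 0, 0], [0, 0, 5.1, 0, 0, 0, 0], [0, 0, 5.1, 0, 0, 0, 0], [0, 0, 5.1, 0, 0, 0, 0], [0, 0, 5.1, 0, 0, 0, 0], [0, 0, 5.1, 0, 0, 0, 0], [0, 0, 5.1, 0, 0, 0, 0], [0, 0, 5.1, 0, 0, 0, 0], [0, 0, 5.1, 0, 0, 0, 0], [0, 0, 5.1, 0, 0, 0, 0], [0, 0, 5.1, 0, 0, 0, 0], [0, 0, 5.1, 0, 0, 0, 0], [0, 0, 5.1, 0, 0, 0, 0], [0, 0, 5.1, 0, 0, 0, 0]]

```text
t: 25.18
eef_pos: [0.502, -0.3812, 0.1737]
tool_rot: [0.0, -3.142, -0.0]
force: [0.7, -0.3, -1.8]
gripper_width: 0.0204
grasp_force: 88.4
```

drive_tool:
  commands:
    - [[0, 0, 0, 0, 0, 0, 0], [0, 0, 0, 0, 0, 0, 0], [0, 0, 0, 0, 0, 0, 0], [0, 0, 0, 0, 0, 0, 0], [0, 0, 0, 0, 0, 0, 0], [0, 0, 0, 0, 0, 0, 0], [0, 0, 0, 0, 0, 0, 0], [0, 0, 0, 0, 0, 0, 0], [0, 0, 0, 0, 0, 0, 0], [0, 0, 0, 0, 0, 0, 0], [0, 0, 0, 0, 0, 0, 0], [0, 0, 0, 0, 0, 0, 0], [0, 0, 0, 0, 0, 0, 0]]

```text
t: 26.27
eef_pos: [0.5021, -0.3813, 0.1737]
tool_rot: [-0.0, 3.142, 0.0]
force: [-0.1, 0.2, -2.4]
gripper_width: 0.0198
grasp_force: 88.4
```

drive_tool:
  commands:
    - [[0, 0, -0.4, 0, 0, 0, 0], [0, 0, -1.1, 0, 0, 0, 0], [0, 0, -1.9, 0, 0, 0, 0], [0, 0, -2.7, 0, 0, 0, 0], [0, 0, -3.5, 0, 0, 0, 0], [0, 0, -4.3, 0, 0, 0, 0], [0, 0, -4.9, 0, 0, 0, 0], [0, 0, -5.1, 0, 0, 0, 0], [0, 0, -5.1, 0, 0, 0, 0]]

```text
t: 27.02
eef_pos: [0.5027, -0.3818, 0.3035]
tool_rot: [-0.0, 3.139, -0.004]
force: [-0.3, -0.7, -1.1]
gripper_width: 0.0201
grasp_force: 88.4
```

drive_tool:
  commands:
    - [[0, 0.4, 0, 0, 0, 0, 0], [0.1, 1.2, 0, 0, 0, 0, 0], [0.2, 2.2, 0, 0, 0, 0, 0], [0.3, 3.3, 0, 0, 0, 0, 0], [0.4, 4.4, 0, 0, 0, 0, 0], [0.6, 5.5, 0, 0, 0, 0, 0], [0.7, 6.6, 0, 0, 0, 0, 0], [0.8, 7.7, 0, 0, 0, 0, 0], [0.9, 8.8, 0, 0, 0, 0, 0], [1, 9.9, 0, 0, 0, 0, 0], [1.1, 11, 0, 0, 0, 0, 0], [1.3, 12.1, 0, 0, 0, 0, 0], [1.4, 13.2, 0, 0, 0, 0, 0], [1.5, 14.3, 0, 0, 0, 0, 0], [1.6, 15.4, 0, 0, 0, 0, 0], [1.7, 16.5, 0, 0, 0, 0, 0], [1.8, 17.4, 0, 0, 0, 0, 0], [1.9, 18.1, 0, 0, 0, 0, 0], [1.9, 18.4, 0, 0, 0, 0, 0], [1.9, 18.5, 0, 0, 0, 0, 0]]

```text
t: 28.68
eef_pos: [0.4533, 0.0827, 0.3002]
tool_rot: [0.004, -3.14, -0.0]
force: [0.4, 0.1, -2.1]
gripper_width: 0.0202
grasp_force: 88.5
```

drive_tool:
  commands:
    - [[0.1, 0.4, 0, 0, 0, 0, 0], [0.2, 1.2, 0, 0, 0, 0, 0], [0.3, 2.2, 0, 0, 0, 0, 0], [0.4, 3.3, 0, 0, 0, 0, 0], [0.5, 4.4, 0, 0, 0, 0, 0], [0.6, 5.5, 0, 0, 0, 0, 0], [0.7, 6.6, 0, 0, 0, 0, 0], [0.8, 7.7, 0, 0, 0, 0, 0], [1, 8.8, 0, 0, 0, 0, 0], [1.1, 9.9, 0, 0, 0, 0, 0], [1.2, 10.9, 0, 0, 0, 0, 0], [1.3, 11.8, 0, 0, 0, 0, 0], [1.35, 12.3, 0, 0, 0, 0, 0], [1.35, 12.5, 0, 0, 0, 0, 0], [1.35, 12.5, 0, 0, 0, 0, 0], [1.35, 12.5, 0, 0, 0, 0, 0]]

```text
t: 30.02
eef_pos: [0.4209, 0.3928, 0.301]
tool_rot: [-0.001, -3.141, 0.002]
force: [0.0, 0.1, -2.3]
gripper_width: 0.0202
grasp_force: 88.5
```

```bash
python3 - <<'E'
from look import *
s=manip.get_state();p=np.array(s["eef_pos"]);print(s["t"],p,s["tool_rot"],s["gripper_width"],s["force"])
tops(capture("top"));S=capture("scene");W=capture("wrist")
x,y=proj(S,[[.4205,.394,.301]])[0].astype(int);print(proj(S,[p,p-[0,0,.152]]))
a=cv2.resize(S["color"][y-60:y+90,x-75:x+75],(400,400),interpolation=cv2.INTER_CUBIC)
b=cv2.resize(W["color"],(400,300)); b=np.vstack([b,np.zeros((100,400,3),np.uint8)])
cv2.imwrite("pics/p5.png",np.hstack([a,b]))
E
```

```text
30.0167 [0.42086113 0.39282815 0.30104622] [-7.75958274e-04 -3.14119820e+00  1.50489476e-03] 0.020208555110387525 [ 0.00917036  0.14825211 -2.29068166]
(206, 208, 28, 29) [219.4 222.1] [27.5 28.1] z11 [0.4301 0.1431] z90 [0.4268 0.1337]
(284, 206, 29, 30) [298.3 220.6] [28.2 28.3] z11 [ 0.4348 -0.0847] z90 [ 0.4312 -0.082 ]
(330, 205, 29, 29) [344.4 219.4] [28.1 28.2] z11 [ 0.4383 -0.2183] z90 [ 0.4346 -0.2084]
(249, 201, 29, 29) [263.5 215.3] [28.  28.2] z11 [0.4499 0.0156] z90 [0.4455 0.013 ]
(381, 178, 48, 36) [404.5 195.8] [33.6 44.1] z11 [ 0.5073 -0.3961] z90 [ 0.4999 -0.3766]
(341, 147, 32, 32) [356.2 162.5] [29.  33.2] z11 [ 0.6049 -0.2547] z90 [ 0.5922 -0.2428]
(195, 146, 32, 33) [210.5 162.4] [28.9 33.5] z11 [0.6045 0.1714] z90 [0.5919 0.1604]
[[427.28665236 226.53539113]
 [415.31463316 263.53948937]]
```

View pics/p5.png

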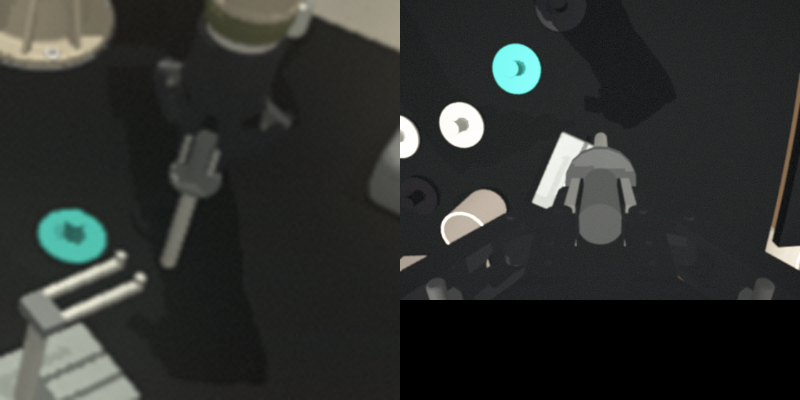

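The hold is unchanged, with the tip again at the same spot (crop 170,267). Next I hang it back by the reverse path.

drive_tool:
  commands:
    - [[0, 0, 0.5, 0, 0, 0, 0], [0, 0, 1.3, 0, 0, 0, 0], [0, 0, 2.1, 0, 0, 0, 0], [0, 0, 2.8, 0, 0, 0, 0], [0, 0, 3.15, 0, 0, 0, 0], [0, 0, 3.15, 0, 0, 0, 0], [-0.4, -0.18, 3.15, 0, 0, 0, 0], [-0.9, -0.4, 3.15, 0, 0, 0, 0], [-1.5, -0.67, 3.15, 0, 0, 0, 0], [-2.1, -0.94, 3.15, 0, 0, 0, 0], [-2.7, -1.2, 3.15, 0, 0, 0, 0], [-3.2, -1.43, 3.15, 0, 0, 0, 0], [-3.5, -1.57, 3.15, 0, 0, 0, 0], [-3.58, -1.6, 3.15, 0, 0, 0, 0], [-3.58, -1.6, 3.15, 0, 0, 0, 0], [-3.58, -1.6, 3.15, 0, 0, 0, 0]]

```text
t: 31.5
eef_pos: [0.5099, 0.3537, 0.2224]
tool_rot: [0.0, -3.141, -0.0]
force: [0.1, -0.3, -1.8]
gripper_width: 0.0195
grasp_force: 88.5
```

drive_tool:
  commands:
    - [[0, 0, 0.2, 0, 0, 0, 0], [0, 0, 0.4, 0, 0, 0, 0], [0, 0, 0.6, 0, 0, 0, 0], [0, 0, 0.8, 0, 0, 0, 0], [0, 0, 1, 0, 0, 0, 0], [0, 0, 1.1, 0, 0, 0, 0], [0, 0, 1.15, 0, 0, 0, 0], [0, 0, 1.15, 0, 0, 0, 0], [0, 0, 1.15, 0, 0, 0, 0]]

```text
t: 32.25
eef_pos: [0.5103, 0.3538, 0.1939]
tool_rot: [-0.0, 3.141, 0.0]
force: [0.2, -0.3, -1.9]
gripper_width: 0.02
grasp_force: 88.5
```

drive_tool:
  commands:
    - [[0, 0, 0.04, 0, 0, 0, 0], [0, 0, 0.07, 0, 0, 0, 0], [0, 0, 0.1, 0, 0, 0, 0], [0, 0, 0.1, 0, 0, 0, 0], [0, 0, 0.1, 0, 0, 0, 0]]

```text
t: 32.67
eef_pos: [0.5105, 0.3539, 0.1922]
tool_rot: [-0.0, 3.14, 0.001]
force: [-1.5, 0.4, 5.1]
gripper_width: 0.0198
grasp_force: 89.4
```

Contact is at 5 N. I'll release gently, then rise straight up.

drive_tool:
  commands:
    - [[0, 0, 0, 0, 0, 0, 0.3], [0, 0, 0, 0, 0, 0, 0.4], [0, 0, 0, 0, 0, 0, 0.6], [0, 0, 0, 0, 0, 0, 0.9], [0, 0, 0, 0, 0, 0, 1], [0, 0, 0, 0, 0, 0, 1], [0, 0, 0, 0, 0, 0, 1], [0, 0, 0, 0, 0, 0, 1], [0, 0, -0.5, 0, 0, 0, 1], [0, 0, -1.3, 0, 0, 0, 1], [0, 0, -2.3, 0, 0, 0, 1], [0, 0, -3.3, 0, 0, 0, 1], [0, 0, -4.3, 0, 0, 0, 1], [0, 0, -4.3, 0, 0, 0, 1], [2.1, -0.5, -4.3, 0, 0, 0, 1], [3, -2, -4.3, 0, 0, 0, 1], [3.6, -5.2, -4.3, 0, 0, 0, 1], [3.6, -8.2, -4.3, 0, 0, 0, 1], [3.6, -8.2, -4.3, 0, 0, 0, 1], [3.6, -8.2, -4.3, 0, 0, 0, 1]]

```text
t: 34.33
eef_pos: [0.4191, 0.1473, 0.2985]
tool_rot: [-0.003, 3.141, -0.0]
force: [1.7, -1.0, 0.7]
gripper_width: 0.0856
grasp_force: 0.0
```

```bash
cat >> look.py <<'E'
def blobs(c,v=110):
    hsv=cv2.cvtColor(c["color"],cv2.COLOR_BGR2HSV)
    m=((hsv[...,2]>v)&(hsv[...,1]<70)).astype(np.uint8)
    cs,_=cv2.findContours(m,cv2.RETR_EXTERNAL,cv2.CHAIN_APPROX_NONE)
    for k in cs:
        A=cv2.contourArea(k)
        if A>600 and len(k)>5:
            e=cv2.fitEllipse(cv2.convexHull(k)); print(int(A),np.round(e[0],1),np.round(e[1],1),"z11",onz(c,e[0],.011)[:2].round(4),"z90",onz(c,e[0],.09)[:2].round(4))
E
python3 - <<'E'
from look import *
import pickle
s=manip.get_state();p=np.array(s["eef_pos"]);print(s["t"],p,s["tool_rot"],s["gripper_width"],s["force"])
T=capture("top");S=capture("scene");W=capture("wrist");tops(T);print("wrist");blobs(W);pickle.dump((T,S,W),open("p6.pkl","wb"))
a=cv2.resize(S["color"][225:345,325:445],(400,400),interpolation=cv2.INTER_CUBIC)
b=cv2.resize(W["color"],(400,300)); b=np.vstack([b,np.zeros((100,400,3),np.uint8)])
cv2.imwrite("pics/p6.png",np.hstack([a,b]))
E
```

```text
34.3333 [0.41914433 0.14733645 0.29852699] [-2.61649213e-03  3.14113441e+00 -8.06864488e-05] 0.0855702084771397 [ 1.73739545 -0.95448637  0.67254951]
(284, 207, 29, 28) [298.4 220.5] [27.7 28. ] z11 [ 0.4349 -0.0851] z90 [ 0.4314 -0.0824]
(330, 205, 29, 29) [344.4 219.4] [28.1 28.2] z11 [ 0.4383 -0.2183] z90 [ 0.4345 -0.2084]
(250, 201, 28, 29) [263.5 215.3] [27.9 28.2] z11 [0.4499 0.0157] z90 [0.4455 0.013 ]
(381, 178, 48, 36) [404.5 195.8] [33.6 44.1] z11 [ 0.5074 -0.3961] z90 [ 0.4999 -0.3767]
(341, 147, 32, 32) [356.2 162.5] [28.9 33.3] z11 [ 0.6048 -0.2546] z90 [ 0.5922 -0.2428]
(195, 146, 32, 33) [210.4 162.4] [29.  33.6] z11 [0.6045 0.1716] z90 [0.5919 0.1606]
wrist
5427 [292.9 321. ] [ 89.1 106.3] z11 [0.6303 0.1603] z90 [0.5794 0.1574]
1788 [  1.9 298.2] [60.3 76.5] z11 [ 0.6013 -0.2581] z90 [ 0.5557 -0.1842]
1250 [527.  293.3] [40.5 85.1] z11 [0.5952 0.4909] z90 [0.5507 0.4273]
8333 [445.3 255.6] [123.2 213.7] z11 [0.5352 0.3617] z90 [0.5018 0.3219]
3248 [179.9 191.5] [63.  67.3] z11 [0.447  0.0192] z90 [0.4297 0.0422]
1668 [  5.9 185.5] [53.6 64. ] z11 [ 0.4366 -0.2129] z90 [ 0.4213 -0.1473]
3099 [100.7 180.8] [60.1 67.1] z11 [ 0.4325 -0.0809] z90 [ 0.4179 -0.0396]
3408 [282.2 175.5] [65.8 67.4] z11 [0.4278 0.1463] z90 [0.4141 0.146 ]
```

View pics/p6.png

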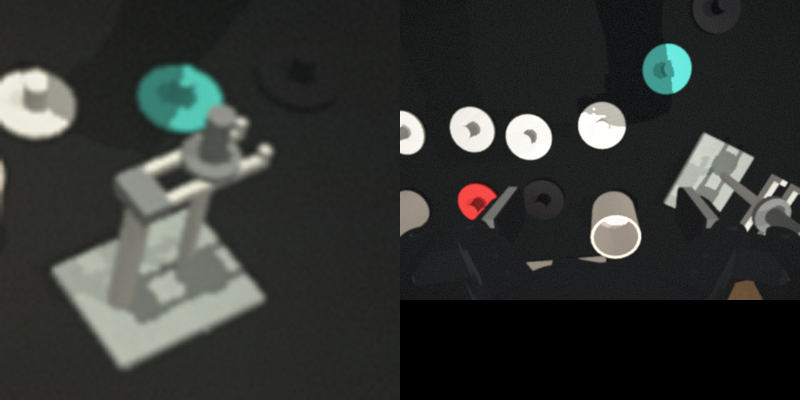

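The probe hangs level by its collar in the fork, handle top at (222,112) in the left crop. In the wrist view cover1 is at (602,126) and beaker1's rim at (616,236). Next I fit the rims precisely and triangulate the heights.

```bash
cat >> look.py <<'E'
def rim(c,uv,r,v):
    "ellipse through the bright rim ring near uv"
    g=c["color"].min(2).copy(); m=(g>v).astype(np.uint8); k=np.zeros_like(m); cv2.circle(k,tuple(int(q) for q in uv),int(r),1,-1)
    y,x=np.nonzero(m*k); pts=np.c_[x,y].astype(np.float32)
    for i in range(6):
        e=cv2.fitEllipseDirect(pts); (cx,cy),(a,b),t=e; t=np.radians(t)
        d=pts-[cx,cy]; q=np.hypot((d@[np.cos(t),np.sin(t)])/(a/2),(d@[-np.sin(t),np.cos(t)])/(b/2)); pts=pts[abs(q-1)<.15]
    return e,len(pts)
E
python3 - <<'E'
from look import *
import pickle
T,S,W=pickle.load(open("p6.pkl","rb"))
g=W["color"].min(2)
print(g[330,255:350:3]); print(g[290:370:3,302])
for v in (150,180,200):
    try:
        e,n=rim(W,(302,331),40,v); print(v,n,np.round(e[0],1),np.round(e[1],1),onz(W,e[0],.09).round(4))
    except Exception as x: print(v,x)
for v in(100,130,150):
  for uv in ((209.7,161.2),(358.1,161.3)):
    e,n=rim(T,uv,17,v); print("top",v,n,np.round(e[0],1),np.round(e[1],1),onz(T,e[0],.09).round(4))
print("cover disc",tri([(T,(219.4,222.1)),(S,(334.6,255.7)),(W,(282.2,175.5))]).round(4))
E
```

```text
[ 21  35  29  21 203 233 142 143 138 136 138 134 140 135 137 134 134 135
 132 131 134 130 134 133 135 134 206 234  28  33  25  26]
[140 137 138 140 248 249 248 243 235 152 136 132 135 132 133 131 133 132
 135 135 130 135 131 246 109  33  27]
150 1045 [302.  331.6] [55.2 66.6] [0.5935 0.1678 0.09  ]
180 885 [301.9 331.7] [55.2 66.7] [0.5936 0.1677 0.09  ]
200 789 [301.8 331.7] [55.2 66.7] [0.5936 0.1676 0.09  ]
top 100 278 [209.9 161.7] [25.2 26.9] [0.5938 0.1621 0.09  ]
top 100 274 [356.8 161.7] [25.3 26.6] [ 0.5943 -0.2445  0.09  ]
top 130 182 [209.  160.6] [25.3 25.8] [0.5967 0.1647 0.09  ]
top 130 202 [357.6 160.7] [25.7 25.9] [ 0.5972 -0.2468  0.09  ]
top 150 140 [209.8 160.5] [23.7 25.8] [0.5972 0.1625 0.09  ]
top 150 163 [357.7 160.6] [25.5 25.8] [ 0.5974 -0.2471  0.09  ]
cover disc [0.4295 0.145  0.005 ]
```

drive_tool:
  commands:
    - [[-0.4, 0, 1, 0, 0, 0, 1], [-0.4, 0, 2.5, 0, 0, 0, 1], [-0.4, 0, 4, 0, 0, 0, 1], [-0.4, 0, 5.5, 0, 0, 0, 1], [-0.4, 0, 7, 0, 0, 0, 1], [-0.4, 0, 8, 0, 0, 0, 1], [-0.4, 0, 8.5, 0, 0, 0, 1], [-0.4, 0, 8.5, 0, 0, 0, 1], [-0.4, 0, 8.5, 0, 0, 0, 1]]

```text
t: 35.23
eef_pos: [0.4296, 0.1496, 0.0857]
tool_rot: [0.003, -3.14, -0.0]
force: [0.1, -0.3, 0.7]
gripper_width: 0.0854
grasp_force: 0.0
```

```bash
python3 - <<'E'
from look import *
W=capture("wrist");s=manip.get_state();print(s["eef_pos"],W["origin"]);blobs(W,90)
cv2.imwrite("pics/w7.png",W["color"])
E
```

```text
[0.43067383 0.14957525 0.08676019] [0.36359785 0.14899369 0.22829243]
923 [481.8 405.9] [30.3 53.9] z11 [0.5844 0.3104] z90 [0.5041 0.2517]
699 [416.9 290.2] [32.4 70.8] z11 [0.4797 0.2432] z90 [0.4375 0.2089]
691 [142.  290.4] [30.3 71.2] z11 [0.4802 0.0549] z90 [0.4378 0.0891]
4658 [529.8 287.6] [ 98.3 112.7] z11 [0.4796 0.3265] z90 [0.4374 0.2619]
10283 [ 85.8 242.7] [108.7 123.4] z11 [0.4458 0.0201] z90 [0.4159 0.0669]
12098 [275.3 215.3] [123. 127.] z11 [0.4264 0.1463] z90 [0.4036 0.1473]
```

View pics/w7.png

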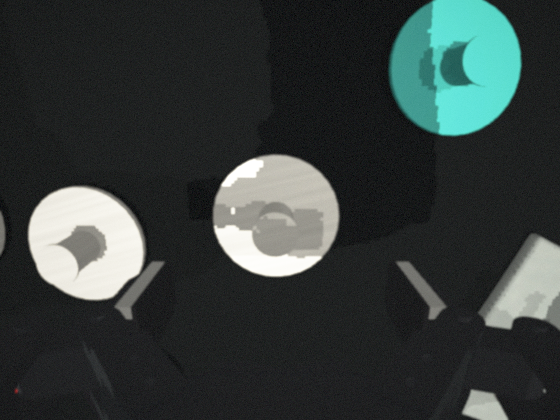

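The view shows cover1 centred at (275,215) between the open fingertips, which are symmetric about column 279.5. I'll shift a little and descend.

drive_tool:
  commands:
    - [[0.12, -0.13, 0.5, 0, 0, 0, 1], [0.12, -0.13, 1.2, 0, 0, 0, 1], [0.12, -0.13, 1.9, 0, 0, 0, 1], [0.12, -0.13, 2.4, 0, 0, 0, 1], [0.12, -0.13, 2.7, 0, 0, 0, 1], [0.12, -0.13, 2.7, 0, 0, 0, 1], [0.12, -0.13, 2.7, 0, 0, 0, 0.6], [0.12, -0.13, 2.7, 0, 0, 0, 0.4], [0.12, -0.13, 2.7, 0, 0, 0, 0.2], [0.12, -0.13, 2.7, 0, 0, 0, 0], [0.12, -0.13, 2.7, 0, 0, 0, 0], [0.12, -0.13, 2.7, 0, 0, 0, 0], [0.12, -0.13, 2.7, 0, 0, 0, 0], [0.12, -0.13, 2.7, 0, 0, 0, 0], [0.12, -0.13, 2.7, 0, 0, 0, 0], [0.12, -0.13, 2.7, 0, 0, 0, 0]]
  grip_force: 70

```text
t: 36.62
eef_pos: [0.4278, 0.1456, 0.0196]
tool_rot: [-0.0, 3.14, 0.001]
force: [-1.7, 0.1, 5.6]
gripper_width: 0.0198
grasp_force: 68.2
```

drive_tool:
  commands:
    - [[0, 0, -0.4, 0, 0, 0, 0], [0, 0, -1, 0, 0, 0, 0], [0, 0, -2, 0, 0, 0, 0], [0, 0, -3, 0, 0, 0, 0], [0, 0, -4, 0, 0, 0, 0], [0, 0, -5, 0, 0, 0, 0], [0, 0, -5.6, 0, 0, 0, 0], [0, 0, -5.8, 0, 0, 0, 0], [0, 0, -5.8, 0, 0, 0, 0], [0, 0, -5.8, 0, 0, 0, 0]]

```text
t: 37.45
eef_pos: [0.4268, 0.1454, 0.1631]
tool_rot: [0.0, -3.141, 0.0]
force: [-0.7, 1.5, -1.2]
gripper_width: 0.0195
grasp_force: 68.4
```

```bash
python3 - <<'E'
from look import *
W=capture("wrist");s=manip.get_state();print(s["eef_pos"],s["tool_rot"],s["gripper_width"],W["origin"]);blobs(W,90)
h=cv2.cvtColor(W["color"],cv2.COLOR_BGR2GRAY);print("row of greys",h[::8,280][::1])
for v in(180,200):
    y,x=np.nonzero((W["color"].min(2)>v)); print(len(x))
T=capture("top");tops(T)
cv2.imwrite("pics/w8.png",W["color"])
E
```

```text
[0.42642331 0.14535301 0.16261466] [ 2.33668200e-04 -3.13976078e+00  2.99964636e-04] 0.019649530218567454 [0.36064037 0.14495054 0.305669  ]
11702 [498.3 281.9] [130.  160.5] z11 [0.5118 0.3513] z90 [0.4713 0.296 ]
18960 [280.4 269.4] [174.7 193.7] z11 [0.4969 0.1457] z90 [0.4604 0.1455]
6359 [135.9 215.3] [86.3 95.4] z11 [0.4464 0.0195] z90 [0.4234 0.0531]
5094 [ 27.4 199.5] [79.9 93.8] z11 [ 0.4321 -0.0797] z90 [ 0.4129 -0.0195]
row of greys [ 22  23  20  22  25  27  31  30  27  27  31  25  34  33  28  20  28  22
  21  27  25  23 121 187 184 189 188 191 184 186 151 130 128 129 146 154
 144 147 144 144 144 220 249 144 146 144  49  33  31  27  33  33  33]
16297
10927
(284, 207, 29, 28) [298.4 220.5] [27.7 28. ] z11 [ 0.4349 -0.0851] z90 [ 0.4314 -0.0824]
(330, 205, 29, 29) [344.3 219.4] [28.  28.2] z11 [ 0.4383 -0.2183] z90 [ 0.4346 -0.2083]
(250, 201, 28, 29) [263.5 215.4] [27.8 28. ] z11 [0.4496 0.0156] z90 [0.4452 0.0129]
(207, 190, 21, 46) [217.1 214.8] [16.2 45.2] z11 [0.4513 0.1503] z90 [0.4468 0.1404]
(381, 178, 48, 36) [404.5 195.8] [33.6 44.1] z11 [ 0.5073 -0.3961] z90 [ 0.4999 -0.3767]
(341, 147, 32, 32) [356.2 162.5] [28.9 33.3] z11 [ 0.6048 -0.2546] z90 [ 0.5922 -0.2428]
(195, 146, 32, 33) [210.4 162.4] [29.  33.6] z11 [0.6046 0.1716] z90 [0.5919 0.1606]
```

View pics/w8.png

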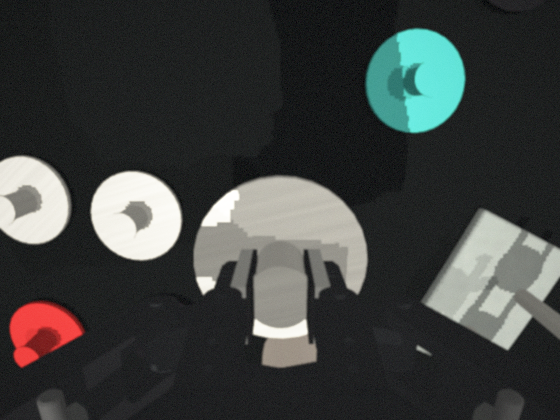

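I hold cover1 level by the knob; its disc edges are at columns 193 and 368 and its top edge is at row 176. Next I find its centre relative to the TCP.

```bash
cat >> look.py <<'E'
from scipy.optimize import least_squares
def held(W,s,dz=-.0086):
    "centre of the held cover's disc, relative to TCP, from its visible outline"
    p=np.array(s["eef_pos"]); z=p[2]+dz
    g=(cv2.GaussianBlur(W["color"].min(2),(3,3),0)>70)
    pts=[]
    for a in np.radians(np.arange(-185,6,5)):   # rays outward from (280,255), upper half
        for r in range(115,60,-1):
            u,v=280+r*np.cos(a),255+r*np.sin(a)
            if g[int(round(v)),int(round(u))]: pts.append(onz(W,(u,v),z)[:2]); break
    pts=np.array(pts)
    f=least_squares(lambda q:np.hypot(*(pts-q[:2]).T)-q[2],[*p[:2],.04],loss="soft_l1",f_scale=.001)
    return f.x[:2]-p[:2],f.x[2],np.abs(f.fun).mean()
E
python3 - <<'E'
from look import *
W=capture("wrist");s=manip.get_state();print(held(W,s))
E
```

```text
(array([ 0.00123908, -0.00120044]), np.float64(0.04117078454332868), np.float64(0.0018450522986114078))
```

drive_tool:
  commands:
    - [[0, 0, -1, 0, 0, 0, 0], [-0.3, 0, -2.3, 0, 0, 0, 0], [-1.1, 0.2, -3.1, 0, 0, 0, 0], [-2.1, 0.3, -3.1, 0, 0, 0, 0], [-3.2, 0.4, -3.1, 0, 0, 0, 0], [-4.3, 0.5, -3.1, 0, 0, 0, 0], [-5.4, 0.6, -3.1, 0, 0, 0, 0], [-6.5, 0.7, -3.1, 0, 0, 0, 0], [-7.6, 0.8, -3.1, 0, 0, 0, 0], [-8.7, 0.8, -3.1, 0, 0, 0, 0], [-9.6, 0.8, -3.1, 0, 0, 0, 0], [-10.15, 0.8, -3.1, 0, 0, 0, 0], [-10.15, 0.8, -3.1, 0, 0, 0, 0], [-10.15, 0.8, -3.1, 0, 0, 0, 0], [-10.15, 0.8, -3.1, 0, 0, 0, 0]]

```text
t: 38.85
eef_pos: [0.68, 0.1655, 0.2401]
tool_rot: [0.0, -3.139, 0.0]
force: [-1.2, -0.4, -0.6]
gripper_width: 0.0198
grasp_force: 68.5
```

```bash
python3 - <<'E'
from look import *
W=capture("wrist");s=manip.get_state();print(s["t"],s["eef_pos"],s["tool_rot"],s["gripper_width"],held(W,s))
uv=proj(W,[[.594,.166,.09]])[0];print(uv,proj(W,[[.594,.206,.09]])[0])
for v in(150,180,200,220):
    e,n=rim(W,uv,70,v);print(v,n,np.round(e[0],1),np.round(e[1],1),onz(W,e[0],.09).round(4))
cv2.imwrite("pics/w9.png",W["color"])
g=W["color"].min(2);r=int(uv[1]);print(g[r,140:420:6]);c=int(uv[0]);print(g[0:300:6,c])
S=capture("scene");us=proj(S,[[.594,.166,.09]])[0];print("scene",us)
e,n=rim(S,us,19,190);print(n,e,onz(S,e[0],.09).round(4))
E
```

```text
38.9 [0.67992595 0.16565023 0.24077055] [ 7.72318539e-04 -3.13999643e+00  9.35960606e-05] 0.01940731749392187 (array([ 0.00780391, -0.00603678]), np.float64(0.04842285393278859), np.float64(0.001956082790214706))
[281.02147296  87.46640756] [331.82200436  87.74541822]
150 1149 [281.   85.5] [89.4 93.4] [0.5925 0.166  0.09  ]
180 1034 [283.1  87.1] [95.1 97.5] [0.5937 0.1677 0.09  ]
200 1057 [261.3  87.4] [51.7 82.3] [0.5939 0.1505 0.09  ]
220 1005 [260.5  86.5] [48.8 84. ] [0.5933 0.1498 0.09  ]
[ 56  56  58  61  62  63  67  64  28  32  31  26  30  27  29  31 253 142
 171 255 255 255 255 255 255 162 162 164 166 163 130 124 183  17  20  21
  18  26  31  14  13  19  36 118 175 188 208]
[ 21  24  21  22  22  23 154 130 132 132 252 252 252 255 255 255 255 255
 254 250 255 162 138 183  27  30  25  23  21  35 181 178 176 180 177 173
 177 175 176 171 134 128 121 121 122 141 143 142 139 141]
scene [312.08792147 275.00393886]
49 ((307.44415283203125, 274.1349792480469), (20.115455627441406, 27.430387496948242), 126.92799377441406) [0.5998 0.1536 0.09  ]
```

```bash
cat >> look.py <<'E'
def outer(W,uv,v=75,r=75):
    "circle through the silhouette of the blob round uv (rim seen nearly from above)"
    g=cv2.GaussianBlur(W["color"].min(2),(3,3),0); P=[]
    for a in np.radians(np.arange(0,360,4)):
        for q in range(r,30,-1):
            x,y=int(round(uv[0]+q*np.cos(a))),int(round(uv[1]+q*np.sin(a)))
            if 0<=y<420 and g[y,x]>v: P.append((uv[0]+q*np.cos(a),uv[1]+q*np.sin(a)));break
    return np.array(P)
def fitc(W,P,z):
    p=np.array([onz(W,u,z)[:2] for u in P])
    f=least_squares(lambda q:np.hypot(*(p-q[:2]).T)-q[2],[*p.mean(0),.04],loss="soft_l1",f_scale=.0007)
    return f.x.round(4),np.abs(f.fun).mean().round(4)
E
python3 - <<'E'
from look import *
W=capture("wrist");s=manip.get_state();uv=(283,87)
P=outer(W,uv);print(fitc(W,P,.09)); g=W["color"].min(2);print(g[87,228:242],g[87,326:342],g[28:44,283],g[130:150,283])
# held cover: edge points rows 170-260 
H=outer(W,(280,255),100,100); H=H[H[:,1]<258]; print(s["eef_pos"],fitc(W,H,s["eef_pos"][2]-.0086)); print(H[::6].round(0).tolist())
E
```

```text
(array([0.5947, 0.1672, 0.0401]), np.float64(0.0003))
[ 31  24  30  61 161 241 253 253 252 234 176 141 139 139] [125 131 149 176 190 187 165 113  55  24  18  23  25  26   9  16] [ 26  22   9  23  12  24  58 108 160 187 191 180 159 135 127 125] [143 138 136 143 162 187 198 194 172 117  56  28  19  24  21  28  24  22
  19  22]
[0.68007118 0.16571207 0.24165421] (array([0.6842, 0.1625, 0.0441]), np.float64(0.0009))
[[366.0, 255.0], [186.0, 221.0], [221.0, 198.0], [250.0, 181.0], [283.0, 176.0], [315.0, 183.0], [343.0, 202.0], [362.0, 232.0]]
```

```bash
python3 - <<'E'
from look import *
W=capture("wrist");s=manip.get_state();p=np.array(s["eef_pos"])
g=cv2.GaussianBlur(W["color"].min(2),(3,3),0)
P=[]
for a in np.radians(np.arange(-165,-14,5)):
    # scan outward from inside, stop at first dark
    for q in np.arange(70,110,.5):
        x,y=280+q*np.cos(a),255+q*np.sin(a)
        if g[int(round(y)),int(round(x))]<75: P.append((x,y));break
P=np.array(P)
for dz in(-.0086,-.0111): print(p,fitc(W,P,p[2]+dz))
z=p[2]-.0086
Q=np.array([onz(W,u,z)[:2] for u in P]); f=least_squares(lambda q:np.hypot(*(Q-q).T)-.04,p[:2],loss="soft_l1",f_scale=.0007);print(f.x-p[:2],abs(f.fun).mean());print(P[::4].round(0).tolist())
E
```

```text
[0.68020715 0.16569463 0.2418921 ] (array([0.6821, 0.1641, 0.0424]), np.float64(0.0008))
[0.68020715 0.16569463 0.2418921 ] (array([0.6832, 0.1641, 0.043 ]), np.float64(0.0008))
[-0.00061642 -0.00073011] 0.0008092312985569376
[[186.0, 200.0], [227.0, 191.0], [252.0, 179.0], [280.0, 174.0], [308.0, 179.0], [333.0, 192.0], [354.0, 212.0]]
```

drive_tool:
  commands:
    - [[0.5, 0, 0, 0, 0, 0, 0], [1.3, 0.07, 0, 0, 0, 0, 0], [2.1, 0.07, 0, 0, 0, 0, 0], [2.9, 0.07, 0, 0, 0, 0, 0], [3.4, 0.07, 0, 0, 0, 0, 0], [3.44, 0.07, 0.5, 0, 0, 0, 0], [3.44, 0.07, 1.5, 0, 0, 0, 0], [3.44, 0.07, 2.5, 0, 0, 0, 0], [3.44, 0.07, 3.5, 0, 0, 0, 0], [3.44, 0.07, 4.3, 0, 0, 0, 0], [3.44, 0.07, 4.6, 0, 0, 0, 0], [3.44, 0.07, 4.6, 0, 0, 0, 0], [3.44, 0.07, 4.6, 0, 0, 0, 0], [3.44, 0.07, 4.6, 0, 0, 0, 0]]

```text
t: 40.22
eef_pos: [0.596, 0.1675, 0.1282]
tool_rot: [-0.0, 3.139, 0.001]
force: [0.2, -0.1, -0.2]
gripper_width: 0.0195
grasp_force: 68.5
```

drive_tool:
  commands:
    - [[0.06, 0, 0, 0, 0, 0, 0], [0.06, 0, 0.15, 0, 0, 0, 0], [0.06, 0, 0.3, 0, 0, 0, 0], [0.06, 0, 0.45, 0, 0, 0, 0], [0.06, 0, 0.6, 0, 0, 0, 0], [0.06, 0, 0.7, 0, 0, 0, 0], [0.06, 0, 0.8, 0, 0, 0, 0], [0.06, 0, 0.85, 0, 0, 0, 0], [0.06, 0, 0.85, 0, 0, 0, 0], [0.06, 0, 0.85, 0, 0, 0, 0], [0.06, 0, 0.85, 0, 0, 0, 0]]

```text
t: 41.13
eef_pos: [0.5936, 0.1673, 0.1052]
tool_rot: [-0.0, 3.141, 0.0]
force: [-1.0, -0.2, -0.2]
gripper_width: 0.0197
grasp_force: 68.5
```

drive_tool:
  commands:
    - [[0, 0, 0.03, 0, 0, 0, 0], [0, 0, 0.06, 0, 0, 0, 0], [0, 0, 0.08, 0, 0, 0, 0], [0, 0, 0.08, 0, 0, 0, 0], [0, 0, 0.08, 0, 0, 0, 0]]

```text
t: 41.55
eef_pos: [0.5937, 0.1673, 0.1037]
tool_rot: [-0.0, 3.141, 0.0]
force: [-1.0, -0.4, 4.8]
gripper_width: 0.0197
grasp_force: 69.0
```

Contact at 5 N at exactly the seated height. Release and retreat.

drive_tool:
  commands:
    - [[0, 0, 0, 0, 0, 0, 0.3], [0, 0, 0, 0, 0, 0, 0.5], [0, 0, 0, 0, 0, 0, 0.8], [0, 0, 0, 0, 0, 0, 1], [0, 0, 0, 0, 0, 0, 1], [0, 0, 0, 0, 0, 0, 1], [0, 0, 0, 0, 0, 0, 1], [0, 0, -0.4, 0, 0, 0, 1], [0, 0, -1.2, 0, 0, 0, 1], [0, 0, -2.4, 0, 0, 0, 1], [0, 0, -3.6, 0, 0, 0, 1], [0, 0, -4.8, 0, 0, 0, 1], [0, 0, -6, 0, 0, 0, 1], [0.5, -1, -7, 0, 0, 0, 1], [1, -2.5, -7.8, 0, 0, 0, 1], [1.6, -4, -7.8, 0, 0, 0, 1], [2.2, -5.5, -7.8, 0, 0, 0, 1], [2.8, -7, -7.8, 0, 0, 0, 1], [3.4, -8.5, -7.8, 0, 0, 0, 1], [4, -10, -7.8, 0, 0, 0, 1]]

```text
t: 43.22
eef_pos: [0.4925, -0.0842, 0.2992]
tool_rot: [-0.001, 3.14, -0.001]
force: [0.5, -0.2, -0.5]
gripper_width: 0.0854
grasp_force: 0.0
```

drive_tool:
  commands:
    - [[0.6, -1.4, 0, 0, 0, 0, 1], [1.2, -2.8, 0, 0, 0, 0, 1], [1.8, -4, 0, 0, 0, 0, 1], [2.2, -5, 0, 0, 0, 0, 1], [2.27, -5.4, 0, 0, 0, 0, 1], [2.27, -5.4, 0.8, 0, 0, 0, 1], [2.27, -5.4, 2.2, 0, 0, 0, 1], [2.27, -5.4, 3.6, 0, 0, 0, 1], [2.27, -5.4, 5, 0, 0, 0, 1], [2.27, -5.4, 6.4, 0, 0, 0, 1], [2.27, -5.4, 7.6, 0, 0, 0, 1], [2.27, -5.4, 8.4, 0, 0, 0, 1], [2.27, -5.4, 8.4, 0, 0, 0, 1], [2.27, -5.4, 8.4, 0, 0, 0, 1], [2.27, -5.4, 8.4, 0, 0, 0, 1]]

```text
t: 44.47
eef_pos: [0.438, -0.2182, 0.0897]
tool_rot: [-0.001, 3.14, -0.002]
force: [-0.5, -0.3, 1.2]
gripper_width: 0.0856
grasp_force: 0.0
```

```bash
python3 - <<'E'
from look import *
W=capture("wrist");s=manip.get_state();p=s["eef_pos"];print(s["t"],p,W["origin"]);blobs(W,90)
tops(capture("top"));S=capture("scene")
print(fitc(W,outer(W,proj(W,[[.435,-.216,.011]])[0],75,80),.011))
x,y=proj(S,[[.594,.167,.09]])[0].astype(int)
a=cv2.resize(S["color"][y-50:y+50,x-50:x+50],(400,400),interpolation=cv2.INTER_CUBIC)
b=cv2.resize(W["color"],(400,300)); b=np.vstack([b,np.zeros((100,400,3),np.uint8)])
cv2.imwrite("pics/p10.png",np.hstack([a,b]))
E
```

```text
44.5167 [ 0.43829933 -0.21848864  0.09003127] [ 0.37141923 -0.21852405  0.23201521]
640 [422.5 293.4] [21.1 80.9] z11 [ 0.4932 -0.1186] z90 [ 0.4497 -0.1543]
635 [141.7 290.2] [28.9 70.3] z11 [ 0.4909 -0.315 ] z90 [ 0.4482 -0.2805]
7420 [ 45.5 288.3] [ 87.3 139.2] z11 [ 0.4913 -0.3868] z90 [ 0.4485 -0.3266]
11636 [284.4 213.7] [120.7 124.5] z11 [ 0.4352 -0.2157] z90 [ 0.4124 -0.2167]
10694 [483.8 208.4] [109.8 125.7] z11 [ 0.4313 -0.0838] z90 [ 0.4099 -0.132 ]
3335 [99.2 34.9] [ 66.  126.2] z11 [ 0.3255 -0.3255] z90 [ 0.3419 -0.2873]
(284, 206, 29, 30) [298.3 220.5] [28.1 28.2] z11 [ 0.4349 -0.0849] z90 [ 0.4313 -0.0821]
(249, 201, 29, 29) [263.5 215.3] [28.1 28.2] z11 [0.4499 0.0157] z90 [0.4455 0.0131]
(341, 147, 32, 32) [356.2 162.5] [28.9 33.3] z11 [ 0.6048 -0.2547] z90 [ 0.5922 -0.2428]
(194, 146, 33, 33) [210.4 162.2] [29. 34.] z11 [0.6051 0.1717] z90 [0.5924 0.1607]
(array([ 0.4371, -0.2156,  0.0403]), np.float64(0.0003))
```

View pics/p10.png

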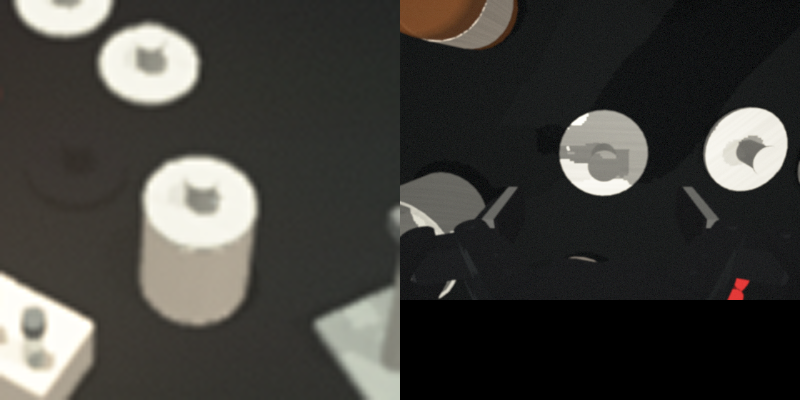

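Beaker1's cover sits seated and level (left crop). The next cover is the aluminium one at (604,152) in the right crop, at (0.437,-0.2156).

drive_tool:
  commands:
    - [[0.05, 0.1, 0.5, 0, 0, 0, 1], [0.05, 0.1, 1.2, 0, 0, 0, 1], [0.05, 0.1, 1.9, 0, 0, 0, 1], [0.05, 0.1, 2.5, 0, 0, 0, 1], [0.05, 0.1, 2.83, 0, 0, 0, 1], [0.05, 0.1, 2.83, 0, 0, 0, 1], [0.05, 0.1, 2.83, 0, 0, 0, 0.6], [0.05, 0.1, 2.83, 0, 0, 0, 0.4], [0.05, 0.1, 2.83, 0, 0, 0, 0.2], [0.05, 0.1, 2.83, 0, 0, 0, 0], [0.05, 0.1, 2.83, 0, 0, 0, 0], [0.05, 0.1, 2.83, 0, 0, 0, 0], [0.05, 0.1, 2.83, 0, 0, 0, 0], [0.05, 0.1, 2.83, 0, 0, 0, 0], [0.05, 0.1, 2.83, 0, 0, 0, 0], [0.05, 0.1, 2.83, 0, 0, 0, 0]]
  grip_force: 70

```text
t: 45.95
eef_pos: [0.4361, -0.2156, 0.0181]
tool_rot: [-0.0, 3.14, -0.001]
force: [-0.8, 0.2, 6.0]
gripper_width: 0.0199
grasp_force: 68.2
```

drive_tool:
  commands:
    - [[0, 0, -0.4, 0, 0, 0, 0], [0, 0, -1, 0, 0, 0, 0], [0, 0, -2, 0, 0, 0, 0], [0, 0, -3, 0, 0, 0, 0], [0, 0, -4, 0, 0, 0, 0], [0, 0, -5, 0, 0, 0, 0], [0, 0, -6, 0, 0, 0, 0], [0, 0, -7, 0, 0, 0, 0], [0, 0, -8, 0, 0, 0, 0], [-0.6, -0.1, -8.8, 0, 0, 0, 0], [-1.6, -0.3, -8.8, 0, 0, 0, 0], [-2.6, -0.5, -8.8, 0, 0, 0, 0], [-3.6, -0.7, -8.8, 0, 0, 0, 0], [-4.6, -0.9, -8.8, 0, 0, 0, 0], [-5.6, -1.1, -8.8, 0, 0, 0, 0], [-6.6, -1.2, -8.8, 0, 0, 0, 0], [-7.6, -1.2, -8.8, 0, 0, 0, 0], [-8.6, -1.2, -8.8, 0, 0, 0, 0], [-9.4, -1.2, -8.8, 0, 0, 0, 0], [-9.7, -1.2, -8.8, 0, 0, 0, 0]]

```text
t: 47.62
eef_pos: [0.68, -0.2447, 0.2364]
tool_rot: [0.002, -3.141, -0.001]
force: [-0.2, -0.1, -1.1]
gripper_width: 0.0194
grasp_force: 68.5
```

drive_tool:
  commands:
    - [[0, 0, 0, 0, 0, 0, 0], [0, 0, 0, 0, 0, 0, 0], [0, 0, 0, 0, 0, 0, 0]]

```text
t: 47.87
eef_pos: [0.6773, -0.2451, 0.2374]
tool_rot: [0.0, -3.141, -0.0]
force: [0.5, 0.3, -0.1]
gripper_width: 0.0197
grasp_force: 68.5
```

```bash
python3 - <<'E'
from look import *
W=capture("wrist");s=manip.get_state();p=np.array(s["eef_pos"]);print(s["t"],p,s["tool_rot"],s["gripper_width"])
uv=proj(W,[[.595,-.246,.09]])[0];print(uv)
for v in(60,75,90): P=outer(W,uv,v);print(len(P),fitc(W,P,.09))
g=cv2.GaussianBlur(W["color"].min(2),(3,3),0); P=[]
for a in np.radians(np.arange(-165,-14,5)):
    for q in np.arange(70,110,.5):
        x,y=280+q*np.cos(a),255+q*np.sin(a)
        if g[int(round(y)),int(round(x))]<75: P.append((x,y));break
P=np.array(P);z=p[2]-.0086;Q=np.array([onz(W,u,z)[:2] for u in P]);f=least_squares(lambda q:np.hypot(*(Q-q).T)-.04,p[:2],loss="soft_l1",f_scale=.0007)
print("held",fitc(W,P,z),f.x-p[:2],abs(f.fun).mean(),P[::5].round().tolist())
tops(capture("top"))
E
```

```text
47.9167 [ 0.67719036 -0.24520043  0.23771306] [-2.20994452e-04 -3.14123679e+00 -2.76749571e-04] 0.019776222541703907
[279.19087473  91.78973215]
90 (array([ 0.5954, -0.2438,  0.0401]), np.float64(0.0003))
90 (array([ 0.5953, -0.2438,  0.0398]), np.float64(0.0003))
90 (array([ 0.5953, -0.2439,  0.0396]), np.float64(0.0002))
held (array([ 0.6777, -0.2455,  0.0399]), np.float64(0.0001)) [ 0.00066178 -0.00033556] 0.00010163401772560311 [[197.0, 233.0], [216.0, 202.0], [246.0, 183.0], [280.0, 177.0], [313.0, 183.0], [343.0, 202.0], [363.0, 233.0]]
(194, 146, 33, 34) [210.3 162.1] [29.8 34.5] z11 [0.6053 0.1721] z90 [0.5926 0.1611]
```

drive_tool:
  commands:
    - [[0.5, 0, 0, 0, 0, 0, 0], [1.3, 0.07, 0, 0, 0, 0, 0], [2.1, 0.07, 0, 0, 0, 0, 0], [2.9, 0.07, 0, 0, 0, 0, 0], [3.3, 0.07, 0, 0, 0, 0, 0], [3.3, 0.07, 0.5, 0, 0, 0, 0], [3.3, 0.07, 1.5, 0, 0, 0, 0], [3.3, 0.07, 2.5, 0, 0, 0, 0], [3.3, 0.07, 3.5, 0, 0, 0, 0], [3.3, 0.07, 4.2, 0, 0, 0, 0], [3.3, 0.07, 4.4, 0, 0, 0, 0], [3.3, 0.07, 4.4, 0, 0, 0, 0], [3.3, 0.07, 4.4, 0, 0, 0, 0], [3.3, 0.07, 4.4, 0, 0, 0, 0], [3.3, 0.07, 4.4, 0, 0, 0, 0], [3.3, 0.07, 4.4, 0, 0, 0, 0]]

```text
t: 49.3
eef_pos: [0.5963, -0.2439, 0.1288]
tool_rot: [-0.0, 3.139, -0.002]
force: [-0.1, 0.1, -0.9]
gripper_width: 0.0199
grasp_force: 68.5
```

drive_tool:
  commands:
    - [[0.03, 0.01, 0, 0, 0, 0, 0], [0.03, 0.01, 0.15, 0, 0, 0, 0], [0.03, 0.01, 0.3, 0, 0, 0, 0], [0.03, 0.01, 0.45, 0, 0, 0, 0], [0.03, 0.01, 0.6, 0, 0, 0, 0], [0.03, 0.01, 0.75, 0, 0, 0, 0], [0.03, 0.01, 0.85, 0, 0, 0, 0], [0.03, 0.01, 0.93, 0, 0, 0, 0], [0.03, 0.01, 0.93, 0, 0, 0, 0], [0.03, 0.01, 0.93, 0, 0, 0, 0], [0.03, 0.01, 0.93, 0, 0, 0, 0]]

```text
t: 50.22
eef_pos: [0.5949, -0.2433, 0.1042]
tool_rot: [-0.0, 3.141, -0.0]
force: [0.5, -0.0, -0.3]
gripper_width: 0.0196
grasp_force: 68.5
```

drive_tool:
  commands:
    - [[0, 0, 0.03, 0, 0, 0, 0], [0, 0, 0.05, 0, 0, 0, 0], [0, 0, 0.07, 0, 0, 0, 0], [0, 0, 0.07, 0, 0, 0, 0]]

```text
t: 50.55
eef_pos: [0.5948, -0.2432, 0.1022]
tool_rot: [-0.0, 3.142, 0.0]
force: [-0.5, -0.2, -1.3]
gripper_width: 0.0197
grasp_force: 68.5
```

drive_tool:
  commands:
    - [[0, 0, 0.03, 0, 0, 0, 0], [0, 0, 0.05, 0, 0, 0, 0], [0, 0, 0.05, 0, 0, 0, 0]]

```text
t: 50.8
eef_pos: [0.5949, -0.2432, 0.1022]
tool_rot: [-0.0, 3.141, -0.001]
force: [-1.9, 1.8, 4.8]
gripper_width: 0.0199
grasp_force: 68.9
```

Seated with light contact at the expected height. Release and withdraw toward the robot.

drive_tool:
  commands:
    - [[0, 0, 0, 0, 0, 0, 0.3], [0, 0, 0, 0, 0, 0, 0.5], [0, 0, 0, 0, 0, 0, 0.8], [0, 0, 0, 0, 0, 0, 1], [0, 0, 0, 0, 0, 0, 1], [0, 0, 0, 0, 0, 0, 1], [0, 0, 0, 0, 0, 0, 1], [0, 0, -0.4, 0, 0, 0, 1], [0, 0, -1.2, 0, 0, 0, 1], [0, 0, -2.4, 0, 0, 0, 1], [0, 0, -3.6, 0, 0, 0, 1], [0, 0, -4.8, 0, 0, 0, 1], [0, 0, -6, 0, 0, 0, 1], [0, 0, -7.2, 0, 0, 0, 1], [1, 1, -7.8, 0, 0, 0, 1], [2, 2.2, -7.8, 0, 0, 0, 1], [3, 3.4, -7.8, 0, 0, 0, 1], [3.5, 4.6, -7.8, 0, 0, 0, 1], [3.5, 5.4, -7.8, 0, 0, 0, 1], [3.5, 5.4, -7.8, 0, 0, 0, 1]]

```text
t: 52.47
eef_pos: [0.5061, -0.1049, 0.2979]
tool_rot: [-0.005, 3.14, 0.001]
force: [0.6, -0.1, 0.2]
gripper_width: 0.0856
grasp_force: 0.0
```

```bash
python3 - <<'E'
from look import *
s=manip.get_state();print(s["t"],s["eef_pos"])
T=capture("top");S=capture("scene");tops(T)
def disc(c,uv,r,v=130):
    m=(c["color"].min(2)>v).astype(np.uint8);k=np.zeros_like(m);cv2.circle(k,tuple(int(q) for q in uv),r,1,-1)
    cs,_=cv2.findContours(m*k,cv2.RETR_EXTERNAL,cv2.CHAIN_APPROX_NONE);return cv2.fitEllipse(max(cs,key=cv2.contourArea))
for n,b in(("b1",[.5947,.1672]),("b2",[.5953,-.2438])):
    # brightness of disc (cover white vs open beaker) and silhouette heights: project the expected disc outline
    a=np.linspace(0,2*np.pi,60); C=np.c_[b[0]+.036*np.cos(a),b[1]+.036*np.sin(a),np.full(60,.095)]
    O=C.copy();O[:,0]=b[0]+.048*np.cos(a);O[:,1]=b[1]+.048*np.sin(a)
    for nm,c in(("top",T),("scene",S)):
        i=proj(c,C).round().astype(int);o=proj(c,O).round().astype(int)
        print(n,nm,"inside min/median",np.sort(c["color"].min(2)[i[:,1],i[:,0]])[[2,30]],"outside med",np.median(c["color"].min(2)[o[:,1],o[:,0]]),"knob proj",proj(c,[[*b,.127]])[0].round(1))
    for v in(170,185,200):
        e=disc(S,proj(S,[[*b,.095]])[0],19,v);print(v,np.round(e[0],1),np.round(e[1],1),onz(S,e[0],.095).round(4))
hsv=cv2.cvtColor(S["color"],cv2.COLOR_BGR2HSV)
cv2.imwrite("pics/final.png",S["color"])
# probe unchanged vs p6?
import pickle
T6,S6,_=pickle.load(open("p6.pkl","rb"))
print("fork diff",cv2.absdiff(S6["color"][245:335,340:425],S["color"][245:335,340:425]).mean(),cv2.absdiff(S6["color"][255:285,375:400],S["color"][255:285,375:400]).mean())
E
```

```text
52.4667 [ 0.50608136 -0.1049403   0.29793823]
(381, 178, 48, 36) [404.6 195.7] [33.5 43.9] z11 [ 0.5075 -0.3965] z90 [ 0.5   -0.377]
(194, 146, 33, 33) [210.4 162.2] [29.1 33.9] z11 [0.6051 0.1718] z90 [0.5924 0.1608]
b1 top inside min/median [151 207] outside med 67.5 knob proj [206.2 159.2]
b1 scene inside min/median [148 230] outside med 45.5 knob proj [313.  267.4]
170 [311.5 275.5] [21.6 27.2] [0.5997 0.1676 0.095 ]
185 [311.6 275.4] [21.2 26.6] [0.5995 0.1677 0.095 ]
200 [311.5 275.4] [20.9 25.9] [0.5994 0.1674 0.095 ]
b2 top inside min/median [112 180] outside med 145.0 knob proj [358.5 159.2]
b2 scene inside min/median [109 228] outside med 113.0 knob proj [207.3 204.5]
170 [207.2 212.5] [17.8 23.6] [ 0.6006 -0.2435  0.095 ]
185 [207.2 212.4] [17.5 23.1] [ 0.6003 -0.2437  0.095 ]
200 [207.2 212.5] [17.  22.7] [ 0.6004 -0.2433  0.095 ]
fork diff 8.22723311546841 7.7684444444444445
```

```bash
python3 - <<'E'
from look import *
import pickle
S=capture("scene");T=capture("top");S6=pickle.load(open("p6.pkl","rb"))[1];S0=pickle.load(open("scene0.pkl","rb"))
for c in(S6,S):
    r=cv2.matchTemplate(c["color"][235:310,365:420],S0["color"][252:282,377:402],cv2.TM_CCOEFF_NORMED);print("probe match",cv2.minMaxLoc(r)[1::2],"expect (12,17)")
a=np.linspace(0,2*np.pi,60)
for b in([.5997,.1676],[.6006,-.2435]):
    e=cv2.fitEllipse(proj(S,np.c_[b[0]+.04*np.cos(a),b[1]+.04*np.sin(a),np.full(60,.095)]).astype(np.float32));print("level disc would be",np.round(e[1],1),round(e[2]))
s=manip.get_state();print(s["joint_vel"].round(3),s["eef_pos"])
E
```

```text
probe match (0.9949514865875244, (12, 17)) expect (12,17)
probe match (0.9980674386024475, (12, 17)) expect (12,17)
level disc would be [22.2 27.9] 97
level disc would be [17.5 25.1] 83
[-0.011  0.014  0.001 -0.001  0.002  0.004] [ 0.50771052 -0.10892458  0.29640994]
```

drive_tool:
  commands:
    - [[1, 1.2, -0.5, 0, 0, 0, 1], [2, 2.4, -0.5, 0, 0, 0, 1], [3, 3.6, -0.5, 0, 0, 0, 1], [3.6, 4.8, -0.5, 0, 0, 0, 1], [3.6, 6, -0.5, 0, 0, 0, 1], [3.6, 6, -0.5, 0, 0, 0, 1], [3.6, 6, -0.5, 0, 0, 0, 1], [3.6, 6, -0.5, 0, 0, 0, 1]]

```text
t: 53.33
eef_pos: [0.4179, 0.041, 0.3085]
tool_rot: [-0.0, -3.142, 0.001]
force: [0.7, -0.8, -0.2]
gripper_width: 0.0854
grasp_force: 0.0
```

```bash
python3 - <<'E'
from look import *
S=capture("scene");T=capture("top")
a=np.linspace(0,2*np.pi,60)
for n,b in(("b1",[.5997,.1676]),("b2",[.6004,-.2435])):
    for v in(150,170,190):
        uv=proj(S,[[*b,.095]])[0];m=(S["color"].min(2)>v).astype(np.uint8);k=np.zeros_like(m);cv2.circle(k,tuple(int(q) for q in uv),17,1,-1)
        cs,_=cv2.findContours(m*k,cv2.RETR_EXTERNAL,cv2.CHAIN_APPROX_NONE);q=max(cs,key=cv2.contourArea);e=cv2.fitEllipse(cv2.convexHull(q))
        print(n,v,np.round(e[0],1),np.round(e[1],1),round(e[2]),cv2.boundingRect(q))
    print(" level:",cv2.boundingRect(proj(S,np.c_[b[0]+.04*np.cos(a),b[1]+.04*np.sin(a),np.full(60,.095)]).astype(np.float32)))
tops(T); print(manip.get_state()["t"])
E
```

```text
b1 150 [311.5 275.8] [23.4 27.7] 100 (298, 265, 28, 23)
b1 170 [311.5 275.4] [21.8 27.4] 98 (298, 265, 28, 22)
b1 190 [311.5 275.4] [21.4 26.8] 98 (299, 265, 26, 22)
 level: (297, 264, 29, 23)
b2 150 [207.2 212.6] [18.9 24.5] 85 (195, 203, 25, 20)
b2 170 [207.2 212.4] [18.4 24. ] 84 (196, 203, 24, 19)
b2 190 [207.3 212.4] [17.9 23.5] 84 (196, 203, 24, 19)
 level: (194, 203, 26, 19)
(284, 206, 29, 30) [298.3 220.6] [28.  28.2] z11 [ 0.4347 -0.0849] z90 [ 0.4312 -0.0821]
(381, 178, 48, 36) [404.5 195.8] [33.6 44.2] z11 [ 0.5074 -0.3962] z90 [ 0.4999 -0.3767]
(341, 146, 32, 33) [356.4 162.1] [29.2 34.1] z11 [ 0.606  -0.2553] z90 [ 0.5933 -0.2434]
53.4333
```

Both covers match a level seated disc to within a pixel, and the probe hangs in the fork as at the start. I'm handing in.

```bash
python3 -c "
from rig import order
print(order.hand_in())"
```

```text
the job is handed in; nothing more can be done
None
```

I handed the job in at about 53 s: I dipped the probe for over two seconds each in the rinse pot, beaker1, beaker2 and the rinse pot again, hung it back in the fork, and closed both beakers with seated, level aluminium covers.

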